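# Load, close up and start the steam trap disc tester

## Robot

A 6-joint arm with a two-finger parallel gripper is mounted at the origin on the work surface. World frame = base frame: x ahead of the robot, y to its left, z up, the work surface at z = 0. Lengths are in mm, angles in rad, forces in N, time in s.
With the tool pointing down it reaches from about 300 to 775 mm from the base axis. Payload 14.6 kg.
Tool frame: the origin (TCP) lies at the very end of the fingers, on their centre line; the grasp point (between the pads) lies 19 mm behind it; y points along the fingers, z is the direction in which the jaws open and shut, and the axes are right-handed (so a half turn about y gives the same grasp; the last joint's range is limited). The gripper opens to 94 mm and grips with 3 to 60 N. Pads are 16 mm wide; open, the fingers measure 119 mm over their backs; the gripper's body (75 mm by 177 mm) begins 78 mm behind the grasp point.
Start: joints at [1.182, 0.3, 1.521, -0, 1.321, -0.067], TCP at [173.948, 521.758, 172.746] pointing down, gripper open.
Joint ranges: [-3.03, 3.03], [-0.79, 2.21], [0.23, 2.52], [-1.04, 4.18], [0, 3.07], [-2.55, 2.55]. Speed limits (rad/s): [2.22, 2.22, 2.57, 3.14, 3.14, 3.14].

## Interface

Orientations are given as [roll, pitch, yaw] about the fixed x, y, z axes, in that order (R = Rz(yaw) Ry(pitch) Rx(roll)).
In Python, from cell import monitor, optics, manip gives the robot as it stands.
- The arm moves only by the shell command python3 -m creep 'ROWS' [FORCE]. ROWS is JSON, a list of rows, each an object of numbers: "tx", "ty", "tz": the shift along the tool's x, y, z scaled (see below); "turn": the turn about the tool's y scaled (see below); "fingers": the finger opening in mm, from 0 to 94. In form: [{"tx": .., "ty": .., "tz": .., "turn": .., "fingers": ..}, ...]. A call has 1 to 20 rows; each row is the pose to reach, as a shift and turn from the pose measured when the call began, along the tool's axes at that moment, turning the shorter way round; what a row does not reach only later rows make up. The controller multiplies each number of a shift by 200 mm and each number of a turn by pi rad. A row lasts 1/10 s, in which the tool goes at most 50 mm and 8.59 degrees, less where a joint would pass 70% of its speed; a pose out of reach is approached as far as the arm can. A call with a number of a shift or a turn outside -1 to 1 is refused whole. A call with a gripper value outside its range is refused whole. The fingers move at their own pace and stop on an object; FORCE is the grip in N (left out, the last holds). Time passes only in rows, so rows that repeat a pose let the fingers close. It gives the time, the measured TCP pose, the force and the opening at its end, in the units of the state.
- monitor.read_state(): the state, without advancing time (a new reading comes with each control period).
- optics.camera(name): name is "scene" or "top" or "wrist"; returns a dict with "frame" (420x560x3 uint8, red, green, blue), "range_z" (420x560 float32, mm along the optical axis (not along the pixel's ray), 0 where there is no reading), "fx", "fy", "cx", "cy" (pixels), "R" (3x3) and "t" (3): a world point X has camera coordinates R X + t; the wrist camera has in their place "mount" (4x4, takes a point from camera to tool coordinates, whose origin is the TCP and whose axes are the tool frame's). Camera axes: x right, y down, z forward; pixel columns grow to the right and rows downward; lengths in mm; the calibration is good to about 2 mm. The wrist camera is an equidistant fisheye: a pixel r from the principal point sees the ray r / f radians off the axis. A picture is of the moment at which its call begins: read the wrist's pose just before it.
- manip.sign_off(): hands the job in, once; it reports no verdict.
The state is a dict: "clock": time; "joints": joint angles; "qd": joint speeds; "effort": joint torques, N m; "eef_pos": TCP position; "eef_rot": TCP orientation; "wrist_force": force on the tool from outside, world axes, zero at the start; "moment": the same for the moment, N m; "finger_gap": finger opening in mm.
Only numpy, scipy, OpenCV 4.12 (cv2) and the standard library are available. Lean on these libraries where they do the work, as an engineer would, in place of code of your own. Each camera call takes 0.05 s, during which the arm holds its last target.

## Task

Lay every trap disc flat on the floor of the test tray, side by side and not stacked; then shut the blue lid fully, then swing the red clamp arm down onto it, then press the green start button fully and let it come back, and last shut the clear guard flap over it. Before you finish, also hang the white probe on the hook stand by its steel bail handle, and leave the other things on the counter where they are.

Things in the scene. Friction and masses are not known exactly. Their poses are not given: they have to be found in the camera images.
- chamber: Fixed bare-metal test tray, open on top: outside 150 (x) by 220 (y) by 55 mm high, walls and floor 5 mm, 50 mm deep inside. Origin: centre of its underside (inner floor 5 mm above it); x away from the robot, z up. Four discs fit flat, centred at 25 mm either way in x, 50 mm either way in y. In front (-x) of it, middle: clamp block 50 mm wide, its pivot cheeks 83 mm high.
- lid (a joint): Blue lid, hinged along the tray's far (+x) rim: 0 = shut, about 1.6 to 1.75 rad = standing open. 145 mm from hinge to free edge, 216 mm wide, 6 mm thick. Stiff hinge: stays where left; 3 to 6 N at 100 mm from the hinge moves it. A black pull bar stands 30 mm proud of the outer face, 70 mm off the middle towards -y, 40 to 110 mm from the hinge.
- lid_hinge (a point): Middle of the lid hinge axis (runs along the tray y, 55 mm above the counter). The plate underside passes through this axis, the outer face is 6 mm beyond it. x, z axes turn with the lid; the lid extends along its own -x.
- clamp (a joint): Red clamp arm in front of the tray: 0 = lying level over the lid, pressing on it; about 1.4 to 1.65 rad = standing up, open (it opens towards the robot). Bar 80 mm long from its pivot, 16 mm wide, 10 mm thick. Stiff: it stays where left, about 2 N at 65 mm from the pivot moves it.
- clamp_hinge (a point): Pivot of the clamp arm, on the tray midline 103 mm in front (-x) of the tray centre, 76 mm above the counter. The bar is centred on the pivot (5 mm to each face); x points along the bar and turns with it.
- panel: Fixed grey start panel, 130 mm (x) by 120 mm (y) by 50 mm high, with an aluminium cheek 5 mm thick along each y side up to 92 mm. Origin: centre of its underside, x away from the robot, z up.
- start (a joint): Green spring push button (32 mm across, faces up) on the panel, 12 mm nearer the robot than the panel centre: 0 = released, 0.006 m = fully down; fully down takes 5 N. It springs back.
- start_top (a point): Centre of the green button top face.
- flap (a joint): Clear acrylic guard flap with an orange strip on its free edge, hinged along the far (+x) side of the panel: 0 = shut level over the button, about 1.6 to 1.75 rad = standing open. 100 mm from hinge to free edge, 120 mm wide, 5 mm thick. Stiff: stays where left, about 1.5 N at 80 mm from the hinge moves it.
- flap_hinge (a point): Middle of the flap hinge axis, 92 mm above the counter, 55 mm beyond the panel centre. The underside of the flap passes through it, the outer face is 5 mm beyond; the flap extends along its own -x.
- stand: Fixed steel hook stand: foot plate 100 by 120 mm, post of 18 mm diameter, 192 mm tall, 30 mm beyond the origin in +x. A hook of 8 mm round bar leaves the post towards the stand -x (roughly towards the robot), dips to a seat and turns up at its tip. Origin: on the counter.
- hook_seat (a point): Lowest point of the top of the hook bar, 176 mm above the counter, 65 mm in front of the post; axes of the stand (the hook runs along x, its free end towards -x). The upturned tip ends 33 mm in front (-x) of the seat and 19 mm higher.
- probe: Loose white ultrasonic probe, 0.2 kg, standing: body 48 mm diameter, 60 mm tall, rigid steel bail handle over it. Origin: centre of underside, z up; the bail spans along y. Its cross bar is 8 by 8 mm, 64 mm long; the opening under it is 52 mm wide, 45 mm high. A black grip block, 16 mm (x) by 22 mm (y), stands on the bar from 113 to 147 mm above the underside.
- probe_bail (a point): Middle of the underside of the bail cross bar, 105 mm above the probe underside.
- disc0: Loose titanium trap disc (absent in some starts), 44 mm diameter, 14 mm thick, 90 g, lying flat. Origin: its centre, 7 mm above its underside.
- disc1: Loose titanium trap disc (absent in some starts), 44 mm diameter, 14 mm thick, 90 g, lying flat. Origin: its centre, 7 mm above its underside.
- disc2: Loose titanium trap disc (absent in some starts), 44 mm diameter, 14 mm thick, 90 g, lying flat. Origin: its centre, 7 mm above its underside.
- disc3: Loose titanium trap disc (absent in some starts), 44 mm diameter, 14 mm thick, 90 g, lying flat. Origin: its centre, 7 mm above its underside.
- seal_holder: Bystander, leave alone: black polymer seal holder, ring 60 mm outside, 36 mm bore, 22 mm high. Origin: on its underside.
- seal_holder2: Bystander, leave alone: second black polymer seal holder, same sizes. Origin: on its underside.
- union: Bystander, leave alone: polished stainless union with a hexagon nut, 54 mm across, 70 mm tall. Origin: on its underside.
- sealant: Bystander, leave alone: small bottle, 48 mm diameter, 110 mm tall. Origin: on its underside.
- gasket_can: Bystander, leave alone: can, 60 mm diameter, 70 mm tall. Origin: on its underside.
- wrench: Bystander, leave alone: steel wrench lying flat, about 0.2 m long. Origin: about its middle.
There are look-alikes about, which are no part of the job. Leave any orange, pink or purple look-alike of the disc3 alone.

How it is judged (in metres and radians):
On the way, in this order (a step that is already met when the one before it is completed fails the run):
1. every disc lies flat on the floor of the test tray, released (x of disc0 in the frame of chamber between -0.06 and 0.06 m and y of disc0 in the frame of chamber between -0.09 and 0.09 m and z of each of disc0, disc1, disc2, disc3 in the frame of chamber below 0.017 m and x of disc1 in the frame of chamber between -0.06 and 0.06 m and y of disc1 in the frame of chamber between -0.09 and 0.09 m and x of disc2 in the frame of chamber between -0.06 and 0.06 m and y of disc2 in the frame of chamber between -0.09 and 0.09 m and x of disc3 in the frame of chamber between -0.06 and 0.06 m and y of disc3 in the frame of chamber between -0.09 and 0.09 m and contact force between the fingers and disc0 below 0.1 N and contact force between the fingers and disc1 below 0.1 N and contact force between the fingers and disc2 below 0.1 N and contact force between the fingers and disc3 below 0.1 N), for 0.2 s.
2. the blue lid is shut (value of joint lid below 0.07 rad), for 0.2 s.
3. the red clamp arm is down on the lid (value of joint clamp below 0.1 rad), for 0.2 s.
4. the green button is pressed down (value of joint start above 0.004 m), for 0.05 s.
5. the clear guard flap is shut over the button (value of joint flap below 0.1 rad), for 0.2 s.
At the end, for the whole second after the job is handed in: Discs flat on the tray floor (centres inside, at most 12 mm above it); lid within 0.07 rad, clamp and flap within 0.1 rad of shut; button within 1.5 mm of fully up; probe at rest on the hook by its bail, upright within 0.5 rad, its underside over 40 mm above the counter (x of disc0 in the frame of chamber between -0.06 and 0.06 m and y of disc0 in the frame of chamber between -0.09 and 0.09 m and z of each of disc0, disc1, disc2, disc3 in the frame of chamber below 0.017 m and x of disc1 in the frame of chamber between -0.06 and 0.06 m and y of disc1 in the frame of chamber between -0.09 and 0.09 m and x of disc2 in the frame of chamber between -0.06 and 0.06 m and y of disc2 in the frame of chamber between -0.09 and 0.09 m and x of disc3 in the frame of chamber between -0.06 and 0.06 m and y of disc3 in the frame of chamber between -0.09 and 0.09 m and value of joint lid below 0.07 rad and value of joint each of clamp, flap below 0.1 rad and value of joint start below 0.0015 m and x of probe_bail in the frame of hook_seat between -0.03 and 0.055 m and y of probe_bail in the frame of hook_seat between -0.028 and 0.028 m and height (world z) of probe above 0.04 m and angle between probe's own z axis and vertical below 0.5 rad and contact force between probe and stand above 0.5 N and linear speed of probe below 0.05 m/s); the robot touches nothing.
It fails at once if a bystander is moved more than 30 mm (distance of any of seal_holder, seal_holder2, union, sealant, gasket_can, wrench from where it was at the start of the episode above 0.03 m).
Of disc0, disc1, disc2, disc3 only 2 to 4 are there at a start; the rules pass over those that are not, and their reading is None.
At some moment in a run one of disc0, disc1, disc2, disc3 may be knocked a few centimetres aside while the robot is not near it.
It also fails if it takes over 210 s, if anything falls off the work surface, if the arm or the gripper's body presses on something with over 40 N, if the wrist force passes 120 N, or if a joint passes its speed limit or range.

## Working session

There is one attempt and no reset: what is moved stays moved. The work goes in short steps, Python scripts to look and compute and a shell command to move; the robot and the scene stay as the last step left them, time stands still between calls to the robot, and variables do not carry over. Pictures are saved under pics/ and viewed, and the job is handed in when it is done.

```bash
ls; mkdir -p pics; python3 - <<'E'
from cell import monitor, optics, manip
import cv2,pickle
print(monitor.read_state())
for n in ["scene","top","wrist"]:
    c=optics.camera(n); pickle.dump(c,open(f"pics/{n}0.pkl","wb"))
    cv2.imwrite(f"pics/{n}0.png",c["frame"][:,:,::-1])
    print(n,{k:v for k,v in c.items() if k not in("frame","range_z")})
E
```

```text
pics
{'clock': 0.0, 'joints': array([ 1.18239311e+00,  3.00471378e-01,  1.52158559e+00, -2.36789042e-06,
        1.32070714e+00, -6.66119248e-02]), 'qd': array([ 0.00025062,  0.00122667, -0.00010143,  0.00087281, -0.00030498,
        0.00147552]), 'effort': array([ 2.68985445e-03, -5.31819463e+01, -3.52738595e+01,  7.09132128e-02,
        2.44388322e-02, -9.86369037e-05]), 'eef_pos': array([173.84032894, 521.48234793, 172.18429712]), 'eef_rot': array([-1.57196533e+00,  7.56862803e-05, -3.21790750e-01]), 'wrist_force': array([-0.04623661, -0.3630818 ,  0.28965743]), 'moment': array([-0.01804617,  0.00915367, -0.00613727]), 'finger_gap': 94.22011894304894}
scene {'fx': 521.1528513281384, 'fy': 521.1528513281384, 'cx': 279.2261230982182, 'cy': 210.61472086596893, 'R': array([[-4.76798153e-01,  8.79012751e-01,  3.24986017e-04],
       [ 7.21935530e-01,  3.91806470e-01, -5.70347947e-01],
       [-5.01470449e-01, -2.71706229e-01, -8.21403137e-01]]), 't': array([ 209.56587749, -327.17250493, 1929.29153426])}
top {'fx': 546.0556491847132, 'fy': 546.0556491847132, 'cx': 276.4085258993976, 'cy': 205.42426346638774, 'R': array([[ 0.00497829, -0.99997025,  0.00589166],
       [-0.99424147, -0.0055803 , -0.10701759],
       [ 0.10704728, -0.00532497, -0.99423967]]), 't': array([  39.03421905,  528.17463579, 1384.64801261])}
wrist {'fx': 325.19226210127806, 'fy': 325.19226210127806, 'cx': 273.8120673076383, 'cy': 216.57848263540322, 'mount': array([[ 1.72883953e-04,  9.63027019e-01,  2.69404771e-01,
        -7.90225648e+01],
       [ 8.31812400e-04, -2.69404820e-01,  9.63026662e-01,
        -2.11103452e+02],
       [ 9.99999639e-01,  5.76023730e-05, -8.47633586e-04,
         1.40677030e-01],
       [ 0.00000000e+00,  0.00000000e+00,  0.00000000e+00,
         1.00000000e+00]])}
```

View pics/top0.png

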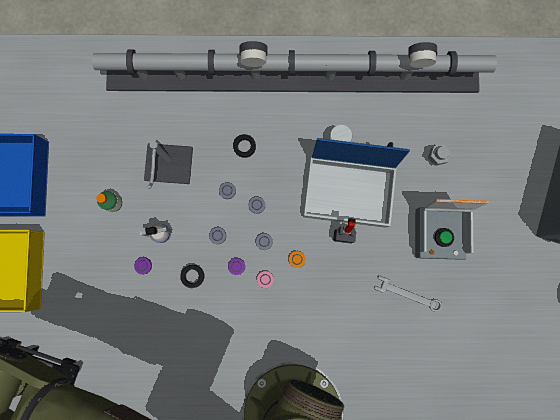

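View pics/scene0.png

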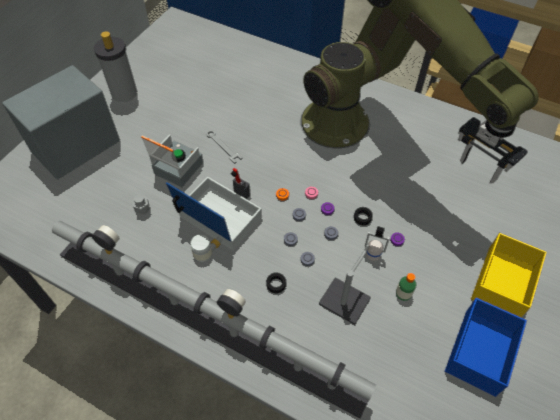

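View pics/wrist0.png

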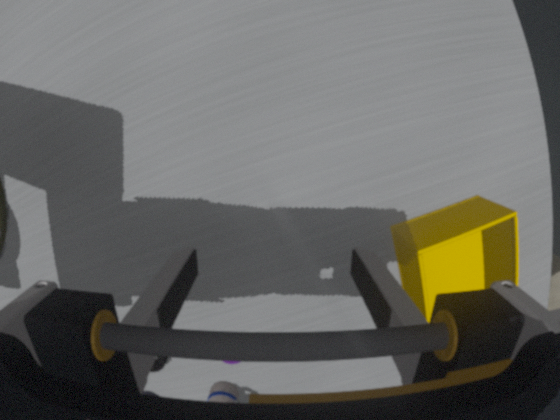

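```bash
cat > h.py <<'E'
import numpy as np,cv2,pickle
from cell import monitor,optics
def cam(n,tag):
    s=monitor.read_state(); c=optics.camera(n); c["state"]=s; pickle.dump(c,open(f"pics/{n}_{tag}.pkl","wb")); return c
def load(p): return pickle.load(open(p,"rb"))
def onplane(c,uv,z):
    uv=np.atleast_2d(np.array(uv,float)); z=np.broadcast_to(z,len(uv))
    d=np.c_[(uv[:,0]-c["cx"])/c["fx"],(uv[:,1]-c["cy"])/c["fy"],np.ones(len(uv))]@c["R"]
    o=-c["R"].T@c["t"]
    return o+d*((z-o[2])/d[:,2])[:,None]
def cloud(c):  # HxWx3 world points by depth
    h,w=c["range_z"].shape; u,v=np.meshgrid(np.arange(w),np.arange(h)); Z=c["range_z"]
    P=np.stack([(u-c["cx"])/c["fx"]*Z,(v-c["cy"])/c["fy"]*Z,Z],-1)
    W=(P-c["t"])@c["R"]; W[Z==0]=np.nan; return W
def proj(c,X):
    p=np.atleast_2d(X)@c["R"].T+c["t"]; return np.c_[p[:,0]/p[:,2]*c["fx"]+c["cx"],p[:,1]/p[:,2]*c["fy"]+c["cy"]]
def crop(c,name,x0,y0,x1,y1,k):
    cv2.imwrite(f"pics/{name}.png",cv2.resize(c["frame"][y0:y1,x0:x1,::-1],None,fx=k,fy=k,interpolation=cv2.INTER_CUBIC))
def to(x,y,z,yaw=None,s=None):
    """row numbers from present pose to TCP target (mm), yaw"""
    from scipy.spatial.transform import Rotation as Ro
    s=s or monitor.read_state(); R=Ro.from_euler("xyz",s["eef_rot"]).as_matrix()
    d=R.T@(np.array([x,y,z])-s["eef_pos"])/200
    t=0 if yaw is None else -((yaw-s["eef_rot"][2]+np.pi)%(2*np.pi)-np.pi)/np.pi
    print("tx %.3f ty %.3f tz %.3f turn %.3f"%(*d,t)); return d
E
python3 - <<'E'
from h import *
c=load("pics/top0.pkl"); c2=load("pics/scene0.pkl")
crop(c,"topL",80,120,320,300,3.3); crop(c,"topR",290,120,500,320,3.0)
crop(c2,"scL",260,170,430,330,4.5); crop(c2,"scR",110,120,330,270,3.6)
E
```

```text
(no output)
```

View pics/topL.png

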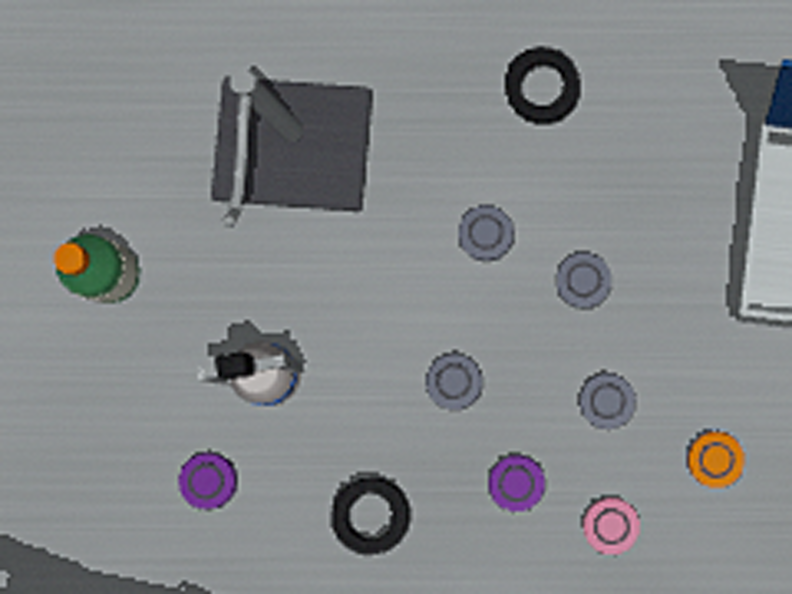

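View pics/topR.png

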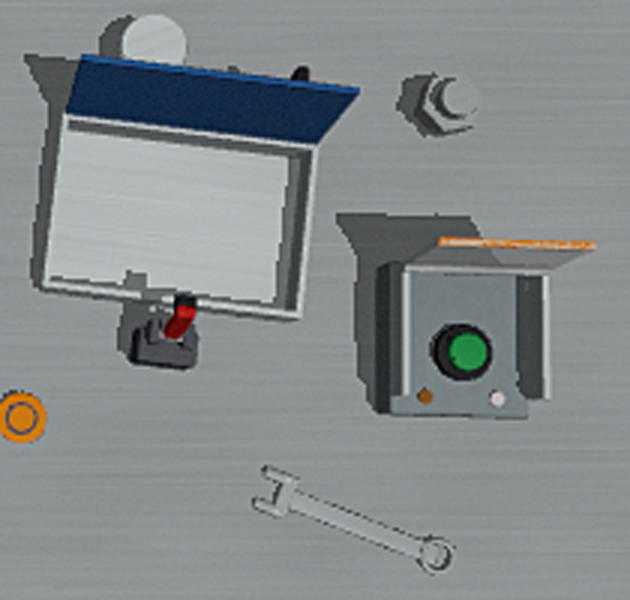

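View pics/scL.png

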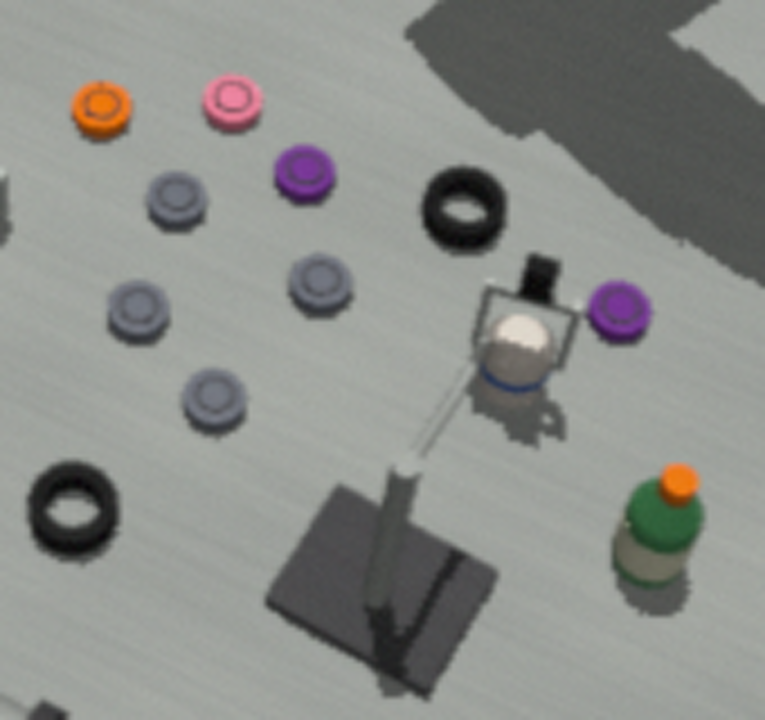

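View pics/scR.png

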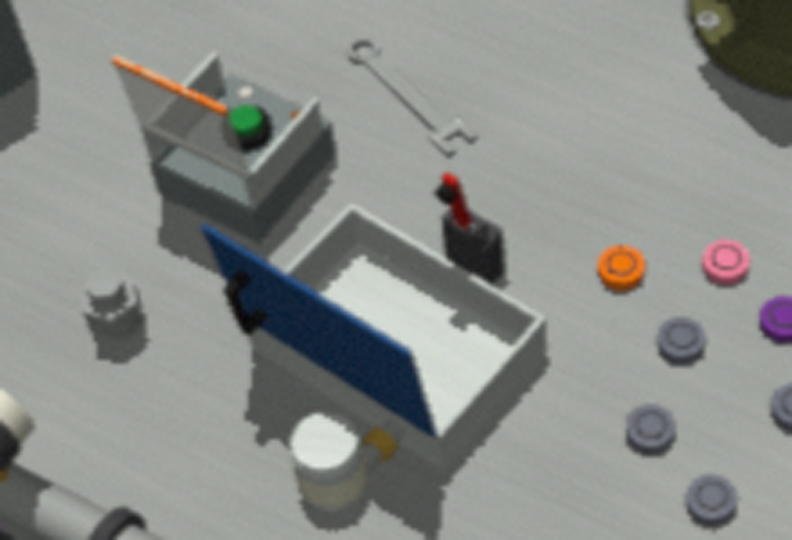

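The scene and top crops agree. In the top view, four grey-blue discs lie at about (228,191), (257,205), (218,235) and (264,241). The purple (143,265) and (236,266), pink (265,279) and orange (297,259) ones are look-alikes. Next I measure poses.

```bash
cat >> h.py <<'E'
def discs(c,show=True):
    hsv=cv2.cvtColor(c["frame"],cv2.COLOR_RGB2HSV)
    m=((hsv[...,0]>108)&(hsv[...,0]<132)&(hsv[...,1]>25)&(hsv[...,1]<110)&(hsv[...,2]>60)).astype(np.uint8)
    m=cv2.morphologyEx(m,cv2.MORPH_CLOSE,np.ones((3,3)))
    out=[]
    for k in cv2.findContours(m,cv2.RETR_EXTERNAL,cv2.CHAIN_APPROX_NONE)[0]:
        a=cv2.contourArea(k)
        if 90<a<500:
            (u,v),r=cv2.minEnclosingCircle(k); p=onplane(c,(u,v),14)[0]
            out.append(p); 
            if show: print("disc px %.1f %.1f r %.1f area %d ->"%(u,v,r,a),p.round(1))
    return np.array(out)
E
python3 - <<'E'
from h import *
c=load("pics/top0.pkl"); c2=load("pics/scene0.pkl")
print("top");discs(c);print("scene");discs(c2)
W=cloud(c);W2=cloud(c2)
# check table height
print("table z",np.nanmedian(W[300:320,300:340,2]),np.nanmedian(W2[230:250,330:350,2]) )
def info(n,W,c,m):
    P=W[m]; P=P[~np.isnan(P[:,0])]; v,u=np.where(m); print(n,m.sum(),"px",u.mean().round(1),v.mean().round(1),"xyz med",np.median(P,0).round(1),"min",P.min(0).round(1),"max",P.max(0).round(1))
for nm,cc,WW in(("top",c,W),("scene",c2,W2)):
    h=cv2.cvtColor(cc["frame"],cv2.COLOR_RGB2HSV).astype(int);H,S,V=h[...,0],h[...,1],h[...,2]
    zok=(WW[...,2]>20)&(np.abs(WW[...,1])<900)&(WW[...,0]>250)&(WW[...,0]<800)
    info(nm+" green",WW,cc,(H>50)&(H<75)&(S>150)&zok&(WW[...,1]<0))
    info(nm+" red",WW,cc,((H<6)|(H>174))&(S>150)&zok&(WW[...,1]<100))
    info(nm+" orange",WW,cc,((H>8)&(H<16))&(S>150)&zok&(WW[...,1]<0)&(WW[...,2]>120))
    info(nm+" bluelid",WW,cc,((H>100)&(H<125))&(S>180)&zok&(WW[...,1]<100)&(WW[...,1]>-350))
E
```

```text
top
disc px 263.7 241.1 r 8.3 area 194 -> [436.2  74.4  14. ]
disc px 217.3 235.1 r 8.4 area 196 -> [451.2 194.8  14. ]
disc px 256.2 204.4 r 8.2 area 189 -> [531.9  94.6  14. ]
disc px 226.7 190.1 r 8.4 area 194 -> [569.3 172.2  14. ]
scene
disc px 290.3 238.9 r 6.1 area 94 -> [536.5  91.7  14. ]
disc px 330.5 233.0 r 6.3 area 90 -> [457.1 192.6  14. ]
table z 0.40284638522970434 1.520871189466474
top green 134 px 445.1 236.8 xyz med [ 446.4 -379.1   72.7] min [ 431.4 -396.3   63.1] max [ 461.5 -364.8   79. ]
top red 76 px 350.6 226.9 xyz med [ 465.7 -132.4  137.8] min [ 451.9 -357.8   60. ] max [ 476.8 -125.   162.8]
top orange 47 px 461.3 200.3 xyz med [ 524.9 -380.6  191.9] min [ 520.5 -437.4  186.5] max [ 527.9 -322.8  198.2]
top bluelid 1295 px 358.0 152.5 xyz med [ 644.5 -153.7  145.6] min [ 624.8 -260.3   62.4] max [665.6 -47.6 205.1]
scene green 53 px 178.1 153.2 xyz med [ 450.1 -379.3   73.1] min [ 435.6 -397.5   59.3] max [ 465.8 -365.1   80.9]
scene red 40 px 236.4 175.6 xyz med [ 473.  -133.1  123.9] min [ 463.6 -142.7   79.6] max [ 486.1 -127.9  156.6]
scene orange 47 px 161.1 145.4 xyz med [ 525.9 -359.6  192.3] min [ 519.4 -439.4  184.7] max [ 529.4 -327.9  197. ]
scene bluelid 424 px 199.4 212.0 xyz med [ 649.8 -153.   137.2] min [ 632.1 -260.    65.4] max [667.4 -58.5 200.9]
```

```bash
python3 - <<'E'
from h import *
c=load("pics/top0.pkl"); c2=load("pics/scene0.pkl")
W=cloud(c);W2=cloud(c2)
def box(WW,x0,x1,y0,y1,z0,z1):
    m=(WW[...,0]>x0)&(WW[...,0]<x1)&(WW[...,1]>y0)&(WW[...,1]<y1)&(WW[...,2]>z0)&(WW[...,2]<z1); return WW[m],m
for n,WW in(("top",W),("scene",W2)):
    P,_=box(WW,470,680,-290,-20,48,60); r=cv2.minAreaRect(P[:,:2].astype(np.float32)); print(n,"rim",len(P),r)
    P,_=box(WW,480,640,-270,-40,2,9); r=cv2.minAreaRect(P[:,:2].astype(np.float32)); print(n,"floor",len(P),r,np.median(P[:,2]))
    # panel top z~50, cheeks 92
    P,_=box(WW,380,540,-460,-290,46,54); r=cv2.minAreaRect(P[:,:2].astype(np.float32)); print(n,"panel",len(P),r)
    P,_=box(WW,380,540,-460,-290,87,97); r=cv2.minAreaRect(P[:,:2].astype(np.float32)); print(n,"cheeks",len(P),r)
    # clamp
    P,_=box(WW,430,500,-180,-90,85,175); print(n,"clamp pts");print(P[np.argsort(P[:,2])][::max(1,len(P)//14)].round(0))
    # stand
    P,_=box(WW,560,750,240,420,2,12); print(n,"foot",len(P),cv2.minAreaRect(P[:,:2].astype(np.float32)) if len(P) else 0)
    P,_=box(WW,540,750,240,420,150,215); print(n,"hook/post",len(P),P[np.argsort(P[:,0])][::max(1,len(P)//16)].round(0).tolist())
    # probe
    P,_=box(WW,400,520,300,420,50,63); print(n,"probe top",len(P),np.median(P,0),cv2.minEnclosingCircle(P[:,:2].astype(np.float32)))
    P,_=box(WW,400,520,300,420,90,112); print(n,"bail",len(P),cv2.minAreaRect(P[:,:2].astype(np.float32)))
    P,_=box(WW,400,520,300,420,118,160); print(n,"block",len(P),np.median(P,0),P.max(0),cv2.minAreaRect(P[:,:2].astype(np.float32)))
E
```

```text
top rim 598 ((562.0264892578125, -145.70477294921875), (220.90992736816406, 150.2243194580078), 83.23956298828125)
top floor 3061 ((559.714111328125, -155.54747009277344), (228.59144592285156, 159.35369873046875), 89.87702178955078) 5.604162899064082
top panel 1356 ((458.9651184082031, -378.89508056640625), (119.20327758789062, 129.30111694335938), 89.72539520263672)
top cheeks 293 ((463.75732421875, -380.4830017089844), (121.35515594482422, 110.61890411376953), 87.74767303466797)
top clamp pts
[[ 457. -130.   85.]
 [ 457. -137.   86.]
 [ 462. -147.   89.]
 [ 458. -136.  100.]
 [ 470. -127.  111.]
 [ 462. -138.  120.]
 [ 466. -126.  132.]
 [ 466. -140.  139.]
 [ 486. -130.  144.]
 [ 479. -129.  146.]
 [ 481. -143.  148.]
 [ 486. -136.  149.]
 [ 476. -129.  151.]
 [ 472. -133.  153.]
 [ 469. -133.  155.]
 [ 469. -135.  157.]]
top foot 1652 ((655.4199829101562, 330.14068603515625), (179.39315795898438, 188.7588348388672), 89.91995239257812)
top hook/post 226 [[549.0, 335.0, 190.0], [558.0, 331.0, 190.0], [570.0, 332.0, 176.0], [579.0, 332.0, 178.0], [588.0, 335.0, 177.0], [597.0, 327.0
[... 1798 characters left out ...]
 184.0], [616.0, 325.0, 181.0], [627.0, 326.0, 183.0], [641.0, 329.0, 187.0], [649.0, 332.0, 192.0], [652.0, 330.0, 194.0], [654.0, 317.0, 193.0], [657.0, 333.0, 188.0], [658.0, 331.0, 183.0], [659.0, 322.0, 166.0], [660.0, 328.0, 195.0], [662.0, 325.0, 178.0]]
scene probe top 140 [461.06830697 339.75974029  57.21547488] ((458.43365478515625, 338.29693603515625), 31.738603591918945)
scene bail 48 ((455.79241943359375, 337.3750305175781), (14.16787338256836, 62.54454803466797), 7.938359260559082)
scene block 80 [461.46466964 338.5829284  141.32933542] [466.75490457 361.56137853 152.07139351] ((456.8136901855469, 335.1899719238281), (20.237674713134766, 52.550025939941406), 1.1968055963516235)
```

```bash
python3 - <<'E'
from h import *
to(453,194,60,-0.118)
E
```

```text
tx 1.842 ty 0.563 tz -1.112 turn -0.065
```

```bash
python3 -m creep '[{"tx":0.92,"ty":0.2,"tz":-0.55,"turn":-0.065,"fingers":64},{"tx":0.92,"ty":0.2,"tz":-0.55,"turn":-0.065,"fingers":64},{"tx":0.92,"ty":0.2,"tz":-0.55,"turn":-0.065,"fingers":64},{"tx":0.92,"ty":0.2,"tz":-0.55,"turn":-0.065,"fingers":64},{"tx":0.92,"ty":0.2,"tz":-0.55,"turn":-0.065,"fingers":64},{"tx":0.92,"ty":0.2,"tz":-0.55,"turn":-0.065,"fingers":64}]'; python3 - <<'E'
from h import *
to(453,194,60,-0.118)
E
```

```text
clock: 0.75
eef_pos: [314.8, 357.1, 131.9]
eef_rot: [-1.573, 0.001, -0.121]
wrist_force: [-0.1, 0.4, -0.4]
finger_gap: 64.1
tx 0.785 ty 0.360 tz -0.726 turn -0.001
```

```bash
python3 -m creep '[{"tx":0.785,"ty":0.36,"tz":-0.726},{"tx":0.785,"ty":0.36,"tz":-0.726},{"tx":0.785,"ty":0.36,"tz":-0.726},{"tx":0.785,"ty":0.36,"tz":-0.726},{"tx":0.785,"ty":0.36,"tz":-0.726},{"tx":0.785,"ty":0.36,"tz":-0.726},{"tx":0.785,"ty":0.36,"tz":-0.726},{"tx":0.785,"ty":0.36,"tz":-0.726}]'; python3 - <<'E'
from h import *
c=cam("wrist","a"); cv2.imwrite("pics/wrist_a.png",c["frame"][:,:,::-1])
to(453,194,4)
E
```

```text
tx 0.789 ty 0.642 tz -0.733 turn 0.000$[0]: bad value
```

View pics/wrist_a.png

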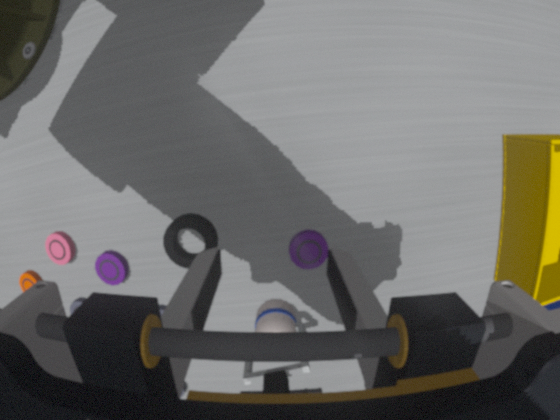

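```bash
python3 -m creep '[{"tx":0.79,"ty":0.36,"tz":-0.73,"turn":0,"fingers":64},{"tx":0.79,"ty":0.36,"tz":-0.73,"turn":0,"fingers":64},{"tx":0.79,"ty":0.36,"tz":-0.73,"turn":0,"fingers":64},{"tx":0.79,"ty":0.36,"tz":-0.73,"turn":0,"fingers":64},{"tx":0.79,"ty":0.36,"tz":-0.73,"turn":0,"fingers":64},{"tx":0.79,"ty":0.36,"tz":-0.73,"turn":0,"fingers":64},{"tx":0.79,"ty":0.36,"tz":-0.73,"turn":0,"fingers":64},{"tx":0.79,"ty":0.36,"tz":-0.73,"turn":0,"fingers":64}]'; python3 - <<'E'
from h import *
c=cam("wrist","b"); cv2.imwrite("pics/wrist_b.png",c["frame"][:,:,::-1])
to(453,194,4)
E
```

```text
clock: 1.6
eef_pos: [452.9, 196.0, 60.8]
eef_rot: [-1.571, 0.0, -0.118]
wrist_force: [0.3, 0.2, -0.9]
finger_gap: 64.0
tx 0.002 ty 0.284 tz -0.009 turn 0.000
```

View pics/wrist_b.png

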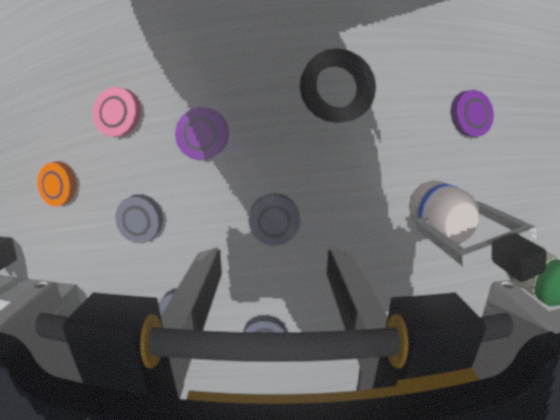

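```bash
cat >> h.py <<'E'
def wray(c,uv,z):
    from scipy.spatial.transform import Rotation as Ro
    s=c["state"]; R=Ro.from_euler("xyz",s["eef_rot"]).as_matrix(); M=c["mount"]
    d=np.array([(uv[0]-c["cx"])/c["fx"],(uv[1]-c["cy"])/c["fy"]]); r=np.hypot(*d)
    v=np.array([*(d/max(r,1e-9)*np.sin(r)),np.cos(r)])
    o=R@M[:3,3]+s["eef_pos"]; w=R@M[:3,:3]@v
    return o+w*(z-o[2])/w[2]
E
python3 - <<'E'
from h import *
c=load("pics/wrist_b.pkl")
for p in[(274,218),(139,218),(202,133)]: print(p,wray(c,p,14).round(1))
E
```

```text
(274, 218) [447.3 196.8  14. ]
(139, 218) [433.5  79.4  14. ]
(202, 133) [370.6 148.1  14. ]
```

```bash
python3 -m creep '[{"tx":-0.01,"ty":0.15,"tz":-0.003,"turn":0,"fingers":64},{"tx":-0.01,"ty":0.284,"tz":-0.003,"turn":0,"fingers":64},{"tx":-0.01,"ty":0.284,"tz":-0.003,"turn":0,"fingers":64},{"tx":-0.01,"ty":0.284,"tz":-0.003,"turn":0,"fingers":64},{"tx":-0.01,"ty":0.284,"tz":-0.003,"turn":0,"fingers":35},{"tx":-0.01,"ty":0.284,"tz":-0.003,"turn":0,"fingers":35},{"tx":-0.01,"ty":0.284,"tz":-0.003,"turn":0,"fingers":35},{"tx":-0.01,"ty":0.284,"tz":-0.003,"turn":0,"fingers":35},{"tx":-0.01,"ty":0.284,"tz":-0.003,"turn":0,"fingers":35}]' 20; python3 - <<'E'
from h import *
# tray targets
C=np.array([563,-146.]);a=-0.118;X=np.array([np.cos(a),np.sin(a)]);Y=np.array([-np.sin(a),np.cos(a)])
for i in(-1,1):
  for j in(-1,1): print(i,j,(C+25*i*X+50*j*Y).round(1))
print(C+0*X+50*Y)
to(450,195.5,110);to(450,0,120); to(543.9,-93.4,110)
E
```

```text
clock: 2.55
eef_pos: [451.0, 195.5, 4.3]
eef_rot: [-1.571, -0.0, -0.118]
wrist_force: [-0.5, 0.3, -0.2]
finger_gap: 35.2
-1 -1 [ 532.3 -192.7]
-1 1 [544.1 -93.4]
1 -1 [ 581.9 -198.6]
1 1 [593.7 -99.3]
[568.8863176  -96.34769628]
tx -0.005 ty -0.529 tz -0.001 turn 0.000
tx 0.111 ty -0.578 tz -0.972 turn 0.000
tx 0.632 ty -0.528 tz -1.380 turn 0.000
```

```bash
python3 - <<'E'
from h import *
c=cam("wrist","c"); cv2.imwrite("pics/wrist_c.png",c["frame"][:,:,::-1])
c=cam("top","c"); crop(c,"top_c",150,150,320,300,4.5);discs(c)
c=cam("scene","c"); crop(c,"scene_c",240,130,440,290,4);discs(c)
E
```

```text
disc px 263.5 241.0 r 8.4 area 194 -> [436.5  74.8  14. ]
disc px 242.0 236.0 r 13.2 area 161 -> [449.1 130.7  14. ]
disc px 256.1 204.3 r 8.3 area 190 -> [532.2  94.8  14. ]
disc px 226.6 190.2 r 8.5 area 194 -> [568.8 172.4  14. ]
```

View pics/wrist_c.png

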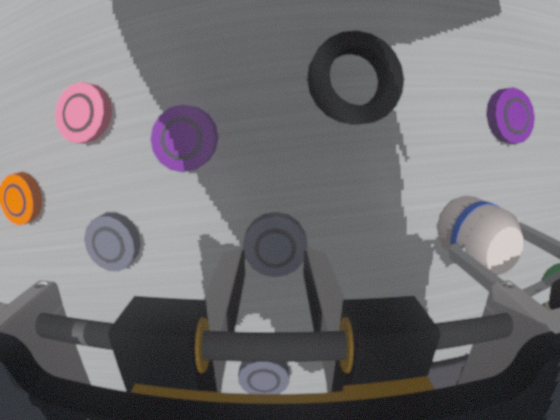

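View pics/scene_c.png

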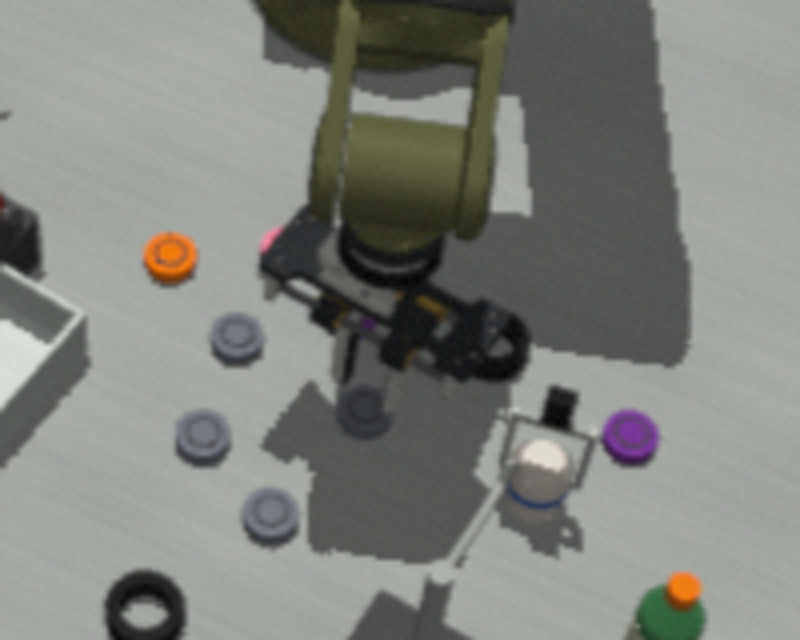

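```bash
python3 - <<'E'
from h import *
c=load("pics/wrist_c.pkl"); crop(c,"wz",180,180,380,330,4)
c=load("pics/scene_c.pkl"); crop(c,"sz",310,190,360,245,12)
E
```

```text
(no output)
```

View pics/wz.png

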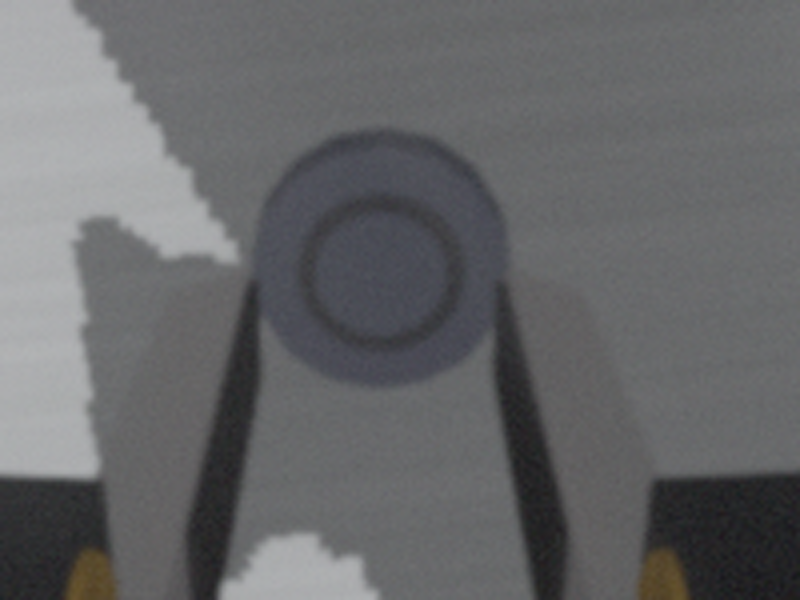

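View pics/sz.png

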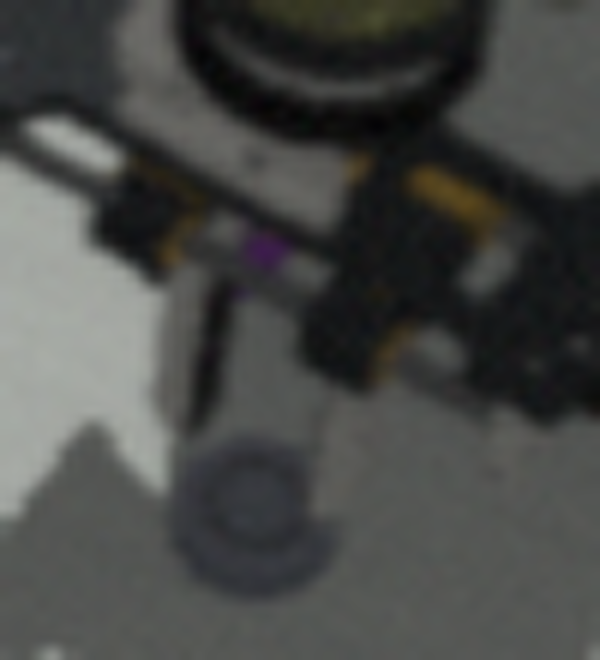

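```bash
python3 -m creep '[{"tx":0,"ty":0,"tz":0,"turn":0,"fingers":64},{"tx":0,"ty":0,"tz":0,"turn":0,"fingers":64},{"tx":0,"ty":0,"tz":0,"turn":0,"fingers":64},{"tx":0,"ty":0,"tz":0,"turn":0,"fingers":64},{"tx":0,"ty":-0.28,"tz":0,"turn":0,"fingers":64},{"tx":0,"ty":-0.28,"tz":0,"turn":0,"fingers":64},{"tx":0,"ty":-0.28,"tz":0,"turn":0,"fingers":64}]'; python3 - <<'E'
from h import *
print(wray(load("pics/wrist_c.pkl"),(275,246),14))
c=cam("wrist","d"); cv2.imwrite("pics/wrist_d.png",c["frame"][:,:,::-1])
c=cam("top","d"); crop(c,"top_d",150,150,320,300,4.5);discs(c)
c=cam("scene","d"); crop(c,"scene_d",240,130,440,290,4);discs(c)
E
```

```text
clock: 3.4
eef_pos: [451.7, 195.8, 61.4]
eef_rot: [-1.57, -0.003, -0.118]
wrist_force: [-0.4, 0.4, -0.6]
finger_gap: 64.0
[448.6004647  196.68672465  14.        ]
disc px 263.7 241.1 r 8.3 area 193 -> [436.2  74.4  14. ]
disc px 234.5 234.0 r 14.2 area 135 -> [454.2 150.3  14. ]
disc px 256.3 204.3 r 8.2 area 188 -> [532.2  94.3  14. ]
disc px 226.7 190.1 r 8.4 area 195 -> [569.3 172.2  14. ]
```

View pics/wrist_d.png

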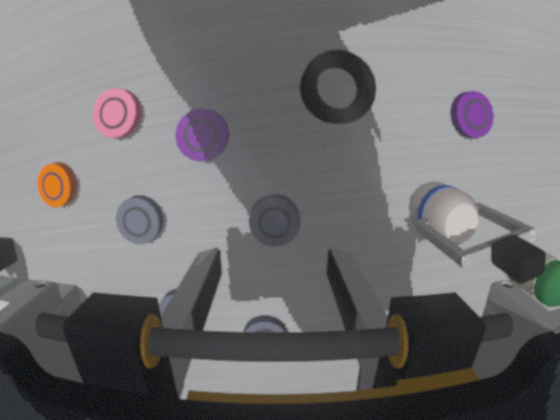

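View pics/scene_d.png

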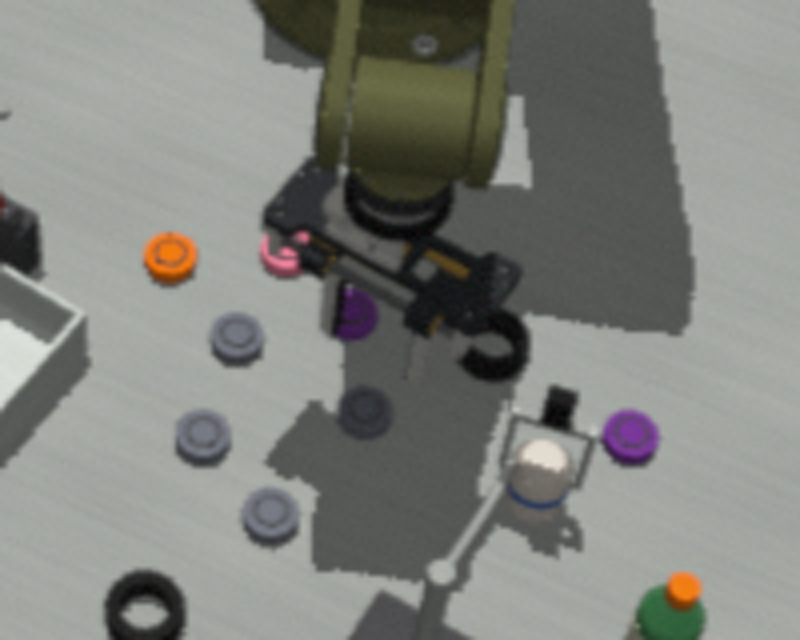

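```bash
python3 - <<'E'
from h import *
for t in "cd":
    c=load(f"pics/wrist_{t}.pkl"); Z=c["range_z"]; M=c["mount"]
    print(t,c["state"]["eef_pos"],c["state"]["finger_gap"])
    h,w=Z.shape;u,v=np.meshgrid(np.arange(w),np.arange(h))
    dx=(u-c["cx"])/c["fx"];dy=(v-c["cy"])/c["fy"];r=np.hypot(dx,dy)+1e-9
    V=np.stack([dx/r*np.sin(r),dy/r*np.sin(r),np.cos(r)],-1)
    P=V*(Z/V[...,2])[...,None]; T=P@M[:3,:3].T+M[:3,3]
    m=(Z>0)&(np.abs(T[...,2])<70)&(T[...,1]>-90)&(np.abs(T[...,0])<30)
    # points forming fingers: world z above table by >18
    tz=c["state"]["eef_pos"][2]-T[...,1]
    f=m&(tz>18)
    for side in(-1,1):
        Q=T[f&(np.sign(T[...,2])==side)]; o=np.argsort(-Q[:,1]); print(side,len(Q),Q[o[:200:40]].round(1).tolist())
    print("disc depth pts",T[246 if t=='c' else 219,275].round(1), tz[246 if t=='c' else 219,275].round(1))
E
```

```text
c [450.95069089 195.53151476   4.29465189] 35.16321974273304
-1 1515 [[-8.5, -30.8, -18.3], [-8.5, -35.6, -19.0], [-8.5, -38.7, -17.6], [-10.1, -41.3, -29.3], [7.3, -43.0, -17.7]]
1 1524 [[-8.7, -31.4, 19.2], [1.7, -35.6, 17.4], [-10.3, -38.7, 20.8], [-5.2, -41.1, 17.9], [2.7, -43.1, 17.4]]
disc depth pts [-2.1 -8.7  0.9] 13.0
d [451.70492128 195.84418749  61.36966756] 64.02911299917807
-1 1768 [[4.1, -31.0, -32.3], [-10.0, -35.1, -35.6], [-10.1, -37.2, -40.0], [-10.0, -39.8, -37.1], [1.2, -41.6, -32.2]]
1 1773 [[4.7, -31.0, 32.1], [3.6, -35.0, 32.0], [-4.7, -37.5, 31.8], [-5.7, -39.8, 31.9], [-10.1, -41.5, 36.0]]
disc depth pts [-5.  46.1  1. ] 15.2
```

The wrist depth image shows the finger ends about 31 mm short of the stated TCP, so the jaws closed above the disc. I'll descend further in careful steps and watch the force.

```bash
python3 -m creep '[{"tx":-0.01,"ty":0.2,"tz":0,"turn":0,"fingers":64},{"tx":-0.01,"ty":0.3,"tz":0,"turn":0,"fingers":64},{"tx":-0.01,"ty":0.36,"tz":0,"turn":0,"fingers":64},{"tx":-0.01,"ty":0.36,"tz":0,"turn":0,"fingers":64}]'; python3 - <<'E'
from h import *
c=cam("wrist","e"); crop(c,"we",130,130,430,350,2.6)
E
```

```text
clock: 3.95
eef_pos: [447.2, 195.1, -14.6]
eef_rot: [-1.574, 0.004, -0.118]
wrist_force: [0.6, 0.9, 1.0]
finger_gap: 63.9
```

View pics/we.png

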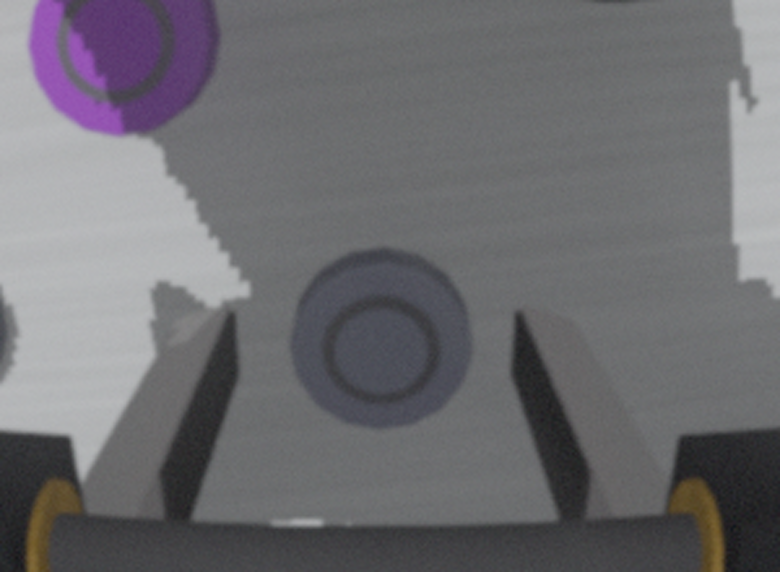

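```bash
python3 -m creep '[{"tx":0.01,"ty":0.06,"tz":0,"turn":0,"fingers":64},{"tx":0.01,"ty":0.06,"tz":0,"turn":0,"fingers":64},{"tx":0.01,"ty":0.06,"tz":0,"turn":0,"fingers":35},{"tx":0.01,"ty":0.06,"tz":0,"turn":0,"fingers":35},{"tx":0.01,"ty":0.06,"tz":0,"turn":0,"fingers":35},{"tx":0.01,"ty":0.06,"tz":0,"turn":0,"fingers":35},{"tx":0.01,"ty":0.06,"tz":0,"turn":0,"fingers":35},{"tx":0.01,"ty":-0.1,"tz":0,"turn":0,"fingers":35},{"tx":0.01,"ty":-0.4,"tz":0,"turn":0,"fingers":35},{"tx":0.01,"ty":-0.7,"tz":0,"turn":0,"fingers":35},{"tx":0.01,"ty":-0.7,"tz":0,"turn":0,"fingers":35}]' 25; python3 - <<'E'
from h import *
c=cam("wrist","f"); crop(c,"wf",130,130,430,350,2.6)
to(450,0,110);to(544,-93,80)
E
```

```text
clock: 5.1
eef_pos: [451.6, 195.8, 131.1]
eef_rot: [-1.57, -0.002, -0.118]
wrist_force: [0.4, 0.1, -2.3]
finger_gap: 43.0
tx 0.104 ty 0.111 tz -0.975 turn 0.000
tx 0.625 ty 0.263 tz -1.382 turn 0.000
```

View pics/wf.png

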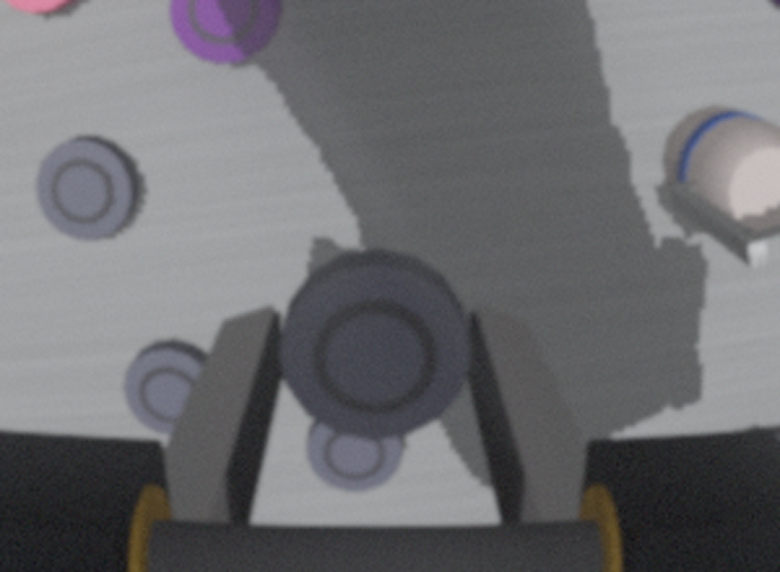

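```bash
python3 -m creep '[{"tx":0.31,"ty":0.12,"tz":-0.69,"turn":0,"fingers":35},{"tx":0.31,"ty":0.12,"tz":-0.69,"turn":0,"fingers":35},{"tx":0.31,"ty":0.12,"tz":-0.69,"turn":0,"fingers":35},{"tx":0.62,"ty":0.12,"tz":-1,"turn":0,"fingers":35},{"tx":0.62,"ty":0.12,"tz":-1,"turn":0,"fingers":35},{"tx":0.62,"ty":0.12,"tz":-1,"turn":0,"fingers":35},{"tx":0.62,"ty":0.12,"tz":-1,"turn":0,"fingers":35}]'; python3 - <<'E'
from h import *
to(544,-93,80)
E
```

```text
clock: 5.85
eef_pos: [551.4, -17.4, 107.4]
eef_rot: [-1.569, -0.002, -0.119]
wrist_force: [-0.2, -0.3, -0.5]
finger_gap: 42.9
tx 0.008 ty 0.137 tz -0.380 turn 0.000
```

```bash
python3 -m creep '[{"tx":0.01,"ty":0,"tz":-0.38,"turn":0,"fingers":35},{"tx":0.01,"ty":0.137,"tz":-0.38,"turn":0,"fingers":35},{"tx":0.01,"ty":0.137,"tz":-0.38,"turn":0,"fingers":35},{"tx":0.01,"ty":0.137,"tz":-0.38,"turn":0,"fingers":35}]'; python3 - <<'E'
from h import *
c=cam("wrist","g"); cv2.imwrite("pics/wg.png",c["frame"][:,:,::-1])
C=np.array([563,-146.]);a=-0.118
to(544,-93,30)
E
```

```text
clock: 6.25
eef_pos: [543.7, -92.1, 79.6]
eef_rot: [-1.569, -0.001, -0.119]
wrist_force: [0.7, 0.1, -1.1]
finger_gap: 43.1
tx -0.001 ty 0.251 tz -0.006 turn 0.000
```

View pics/wg.png

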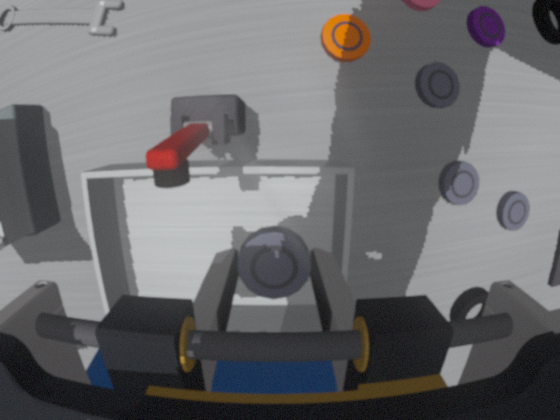

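```bash
python3 - <<'E'
from h import *
c=load("pics/wrist_g.pkl")
A=wray(c,(83,174),55);B=wray(c,(354,167),55);print(A,B,B-A,np.linalg.norm(B-A), np.arctan2(-(B-A)[0],(B-A)[1]))
m=(A+B)/2; a=-0.118; print("centre",m[:2]+75*np.array([np.cos(a),np.sin(a)]))
for p in[(160,158)]: print("clamp head",wray(c,p,150))
for n,p in dict(d1=(438,84),d2=(460,183),d3=(513,210)).items(): print(n,wray(c,p,14))
E
```

```text
[ 475.87298882 -242.14305116   55.        ] [499.93003163 -26.83808934  55.        ] [ 24.0570428  215.30496182   0.        ] 216.6447966021908 -0.11127319742462156
centre [ 562.37996581 -143.32004665]
clamp head [ 471.02180166 -134.93663047  150.        ]
d1 [435.42949823  71.72181484  14.        ]
d2 [530.16758343  91.13354285  14.        ]
d3 [565.68125034 165.72133314  14.        ]
```

```bash
python3 -m creep '[{"tx":0,"ty":0.2,"tz":0,"turn":0,"fingers":35},{"tx":0,"ty":0.4,"tz":0,"turn":0,"fingers":35},{"tx":0,"ty":0.49,"tz":0,"turn":0,"fingers":35},{"tx":0,"ty":0.5,"tz":0,"turn":0,"fingers":35},{"tx":0,"ty":0.5,"tz":0,"turn":0,"fingers":35},{"tx":0,"ty":0.5,"tz":0,"turn":0,"fingers":60},{"tx":0,"ty":0.5,"tz":0,"turn":0,"fingers":60},{"tx":0,"ty":0.5,"tz":0,"turn":0,"fingers":60},{"tx":0,"ty":0.25,"tz":0,"turn":0,"fingers":60},{"tx":0,"ty":0,"tz":0,"turn":0,"fingers":60},{"tx":0,"ty":-0.1,"tz":0,"turn":0,"fingers":60},{"tx":0,"ty":-0.1,"tz":0,"turn":0,"fingers":60}]'; python3 - <<'E'
from h import *
c=cam("wrist","h"); cv2.imwrite("pics/wh.png",c["frame"][:,:,::-1])
c=cam("top","h"); discs(c); crop(c,"th",210,120,420,270,3.6)
to(433,73,70)
E
```

```text
clock: 7.5
eef_pos: [545.9, -92.3, 104.1]
eef_rot: [-1.57, -0.009, -0.118]
wrist_force: [0.1, 0.9, -0.6]
finger_gap: 59.8
disc px 263.9 241.1 r 8.5 area 194 -> [436.2  73.7  14. ]
disc px 256.5 204.5 r 8.3 area 190 -> [531.6  93.8  14. ]
disc px 226.7 190.3 r 8.4 area 194 -> [568.7 172.3  14. ]
tx -0.649 ty 0.150 tz 0.752 turn 0.000
```

View pics/wh.png

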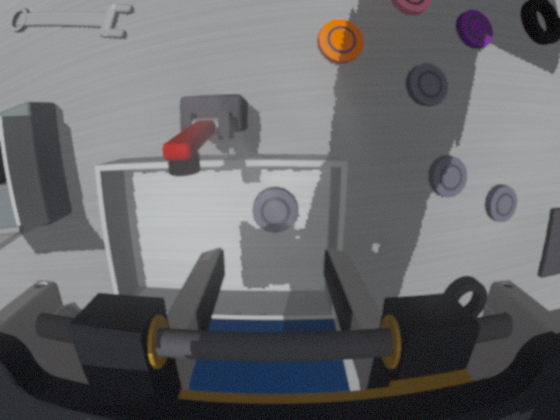

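View pics/th.png

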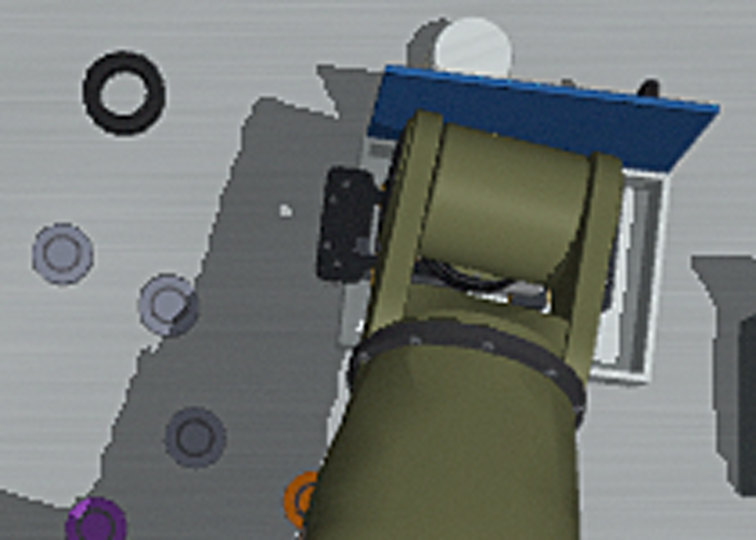

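```bash
python3 -m creep '[{"tx":-0.2,"ty":0,"tz":0.4,"turn":0,"fingers":64},{"tx":-0.4,"ty":0,"tz":0.6,"turn":0,"fingers":64},{"tx":-0.6,"ty":0.15,"tz":0.75,"turn":0,"fingers":64},{"tx":-0.65,"ty":0.3,"tz":0.75,"turn":0,"fingers":64},{"tx":-0.65,"ty":0.38,"tz":0.75,"turn":0,"fingers":64},{"tx":-0.65,"ty":0.38,"tz":0.75,"turn":0,"fingers":64},{"tx":-0.65,"ty":0.38,"tz":0.75,"turn":0,"fingers":64}]'; python3 - <<'E'
from h import *
c=cam("wrist","i"); cv2.imwrite("pics/wi.png",c["frame"][:,:,::-1])
hsv=cv2.cvtColor(c["frame"],cv2.COLOR_RGB2HSV).astype(int)
m=((hsv[...,0]>108)&(hsv[...,0]<132)&(hsv[...,1]>25)&(hsv[...,1]<110)).astype(np.uint8)
m=cv2.morphologyEx(m,cv2.MORPH_OPEN,np.ones((3,3)))
for k in cv2.findContours(m,0,1)[0]:
    if cv2.contourArea(k)>300:
        (u,v),r=cv2.minEnclosingCircle(k); print(u,v,r,cv2.contourArea(k),wray(c,(u,v),14).round(1))
to(433,73,-27)
E
```

```text
clock: 8.3
eef_pos: [433.0, 72.3, 23.8]
eef_rot: [-1.57, -0.001, -0.118]
wrist_force: [0.7, -0.4, 0.1]
finger_gap: 64.0
tx -0.005 ty 0.258 tz 0.003 turn 0.000
```

View pics/wi.png

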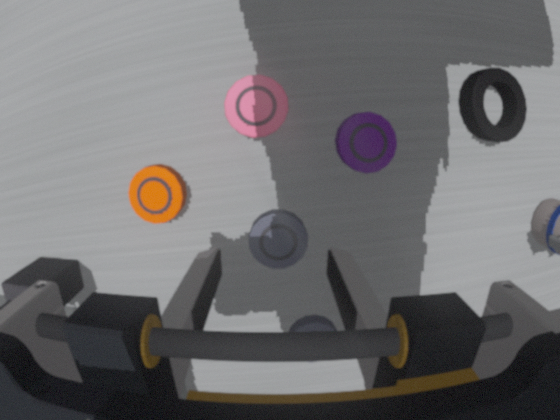

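```bash
python3 - <<'E'
from h import *
c=load("pics/wrist_i.pkl")
p=wray(c,(278.5,239),14);print(p);to(p[0],p[1],-27)
E
```

```text
[432.93139087  75.82283446  14.        ]
tx -0.007 ty 0.258 tz 0.017 turn 0.000
```

```bash
python3 -m creep '[{"tx":-0.007,"ty":0.15,"tz":0.014,"turn":0,"fingers":64},{"tx":-0.007,"ty":0.25,"tz":0.014,"turn":0,"fingers":64},{"tx":-0.007,"ty":0.258,"tz":0.014,"turn":0,"fingers":64},{"tx":-0.007,"ty":0.258,"tz":0.014,"turn":0,"fingers":64},{"tx":-0.007,"ty":0.258,"tz":0.014,"turn":0,"fingers":35},{"tx":-0.007,"ty":0.258,"tz":0.014,"turn":0,"fingers":35},{"tx":-0.007,"ty":0.258,"tz":0.014,"turn":0,"fingers":35},{"tx":-0.007,"ty":0.258,"tz":0.014,"turn":0,"fingers":35},{"tx":-0.007,"ty":0.258,"tz":0.014,"turn":0,"fingers":35},{"tx":-0.007,"ty":0.0,"tz":0.014,"turn":0,"fingers":35},{"tx":-0.007,"ty":-0.3,"tz":0.014,"turn":0,"fingers":35},{"tx":-0.007,"ty":-0.4,"tz":0.014,"turn":0,"fingers":35},{"tx":-0.007,"ty":-0.4,"tz":0.014,"turn":0,"fingers":35}]' 25; python3 - <<'E'
from h import *
to(588,-98,90)
E
```

```text
clock: 9.65
eef_pos: [434.6, 75.2, 108.6]
eef_rot: [-1.568, -0.01, -0.119]
wrist_force: [0.1, 0.8, -0.7]
finger_gap: 42.9
tx 0.863 ty 0.099 tz -0.769 turn 0.000
```

```bash
python3 -m creep '[{"tx":0.43,"ty":0.05,"tz":-0.38,"turn":0,"fingers":35},{"tx":0.43,"ty":0.05,"tz":-0.38,"turn":0,"fingers":35},{"tx":0.6,"ty":0.09,"tz":-0.7,"turn":0,"fingers":35},{"tx":0.7,"ty":0.09,"tz":-0.77,"turn":0,"fingers":35},{"tx":0.8,"ty":0.09,"tz":-0.77,"turn":0,"fingers":35},{"tx":0.85,"ty":0.09,"tz":-0.77,"turn":0,"fingers":35},{"tx":0.85,"ty":0.09,"tz":-0.77,"turn":0,"fingers":35},{"tx":0.85,"ty":0.09,"tz":-0.77,"turn":0,"fingers":35}]'; python3 - <<'E'
from h import *
c=cam("wrist","j"); cv2.imwrite("pics/wj.png",c["frame"][:,:,::-1])
c=cam("scene","j"); crop(c,"sj",120,60,320,240,3.5)
to(588,-98,-20.5)
E
```

```text
clock: 10.45
eef_pos: [584.5, -97.4, 90.7]
eef_rot: [-1.567, -0.008, -0.118]
wrist_force: [-0.2, -0.3, -0.5]
finger_gap: 42.7
tx 0.012 ty 0.560 tz -0.003 turn 0.000
```

View pics/wj.png

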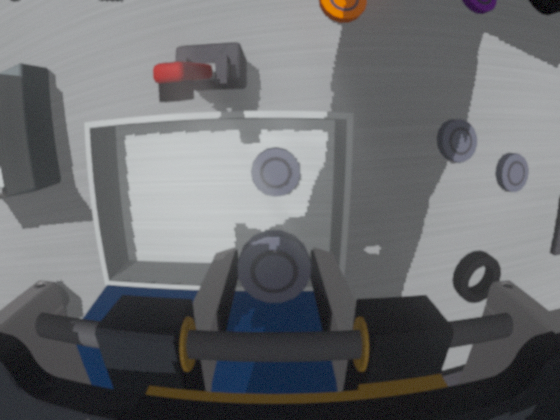

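View pics/sj.png

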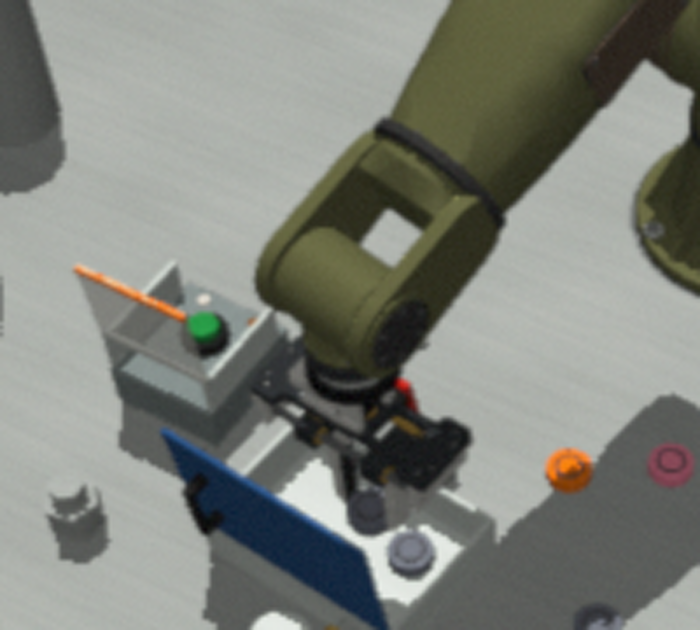

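```bash
python3 - <<'E'
from h import *
c=load("pics/wrist_j.pkl"); print(wray(c,(275.5,171),19))
A=wray(c,(87,127),55);B=wray(c,(352,117),55);m=(A+B)/2;a=-.118;print(A,B,np.linalg.norm(B-A),m[:2]+75*np.array([np.cos(a),np.sin(a)]), np.arctan2(-(B-A)[0],(B-A)[1]))
E
python3 -m creep '[{"tx":0.012,"ty":0.2,"tz":0,"turn":0,"fingers":35},{"tx":0.012,"ty":0.4,"tz":0,"turn":0,"fingers":35},{"tx":0.012,"ty":0.54,"tz":0,"turn":0,"fingers":35},{"tx":0.012,"ty":0.555,"tz":0,"turn":0,"fingers":35},{"tx":0.012,"ty":0.555,"tz":0,"turn":0,"fingers":35},{"tx":0.012,"ty":0.555,"tz":0,"turn":0,"fingers":60},{"tx":0.012,"ty":0.555,"tz":0,"turn":0,"fingers":60},{"tx":0.012,"ty":0.555,"tz":0,"turn":0,"fingers":60},{"tx":0,"ty":0.3,"tz":0,"turn":0,"fingers":60},{"tx":0,"ty":0,"tz":0,"turn":0,"fingers":60},{"tx":-0.1,"ty":-0.1,"tz":0,"turn":0,"fingers":60},{"tx":-0.1,"ty":-0.1,"tz":0,"turn":0,"fingers":60}]'; python3 - <<'E'
from h import *
c=cam("wrist","k"); cv2.imwrite("pics/wk.png",c["frame"][:,:,::-1])
c=cam("top","k"); discs(c)
to(528,93,25)
E
```

```text
[544.16465986 -90.88356845  19.        ]
[ 478.80895465 -242.03687499   55.        ] [503.67227857 -27.80586602  55.        ] 215.6689826638049 [ 565.7190722 -143.7508469] -0.11554155899564252
clock: 11.75
eef_pos: [565.5, -95.3, 116.6]
eef_rot: [-1.569, -0.017, -0.118]
wrist_force: [-0.5, -0.1, -0.5]
finger_gap: 60.2
disc px 256.5 204.7 r 8.4 area 189 -> [531.1  93.8  14. ]
disc px 226.6 190.2 r 8.5 area 194 -> [568.8 172.4  14. ]
tx -0.297 ty 0.435 tz 0.911 turn 0.000
```

View pics/wk.png

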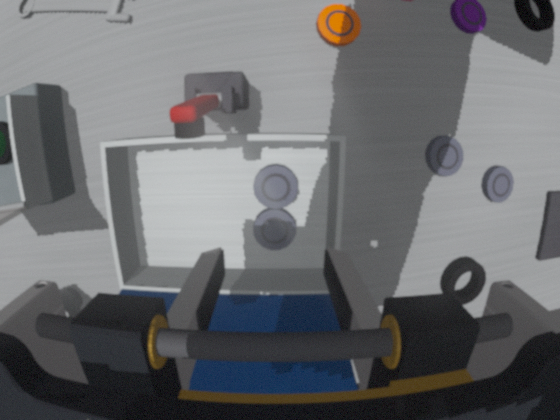

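```bash
python3 - <<'E'
from h import *
c=load("pics/wrist_k.pkl"); crop(c,"wkz",220,150,340,270,5)
Z=c["range_z"]; M=c["mount"];h,w=Z.shape;u,v=np.meshgrid(np.arange(w),np.arange(h))
dx=(u-c["cx"])/c["fx"];dy=(v-c["cy"])/c["fy"];r=np.hypot(dx,dy)+1e-9
V=np.stack([dx/r*np.sin(r),dy/r*np.sin(r),np.cos(r)],-1);P=V*(Z/V[...,2])[...,None]; T=P@M[:3,:3].T+M[:3,3]
from scipy.spatial.transform import Rotation as Ro
W=T@Ro.from_euler("xyz",c["state"]["eef_rot"]).as_matrix().T+c["state"]["eef_pos"]
for vv in range(160,260,6): print(vv,W[vv,273:278].mean(0).round(1), W[vv,258:262].mean(0)[2].round(1),W[vv,290:294].mean(0)[2].round(1))
E
```

```text
160 [520.8 -88.6   4.3] 4.4 3.9
166 [524.9 -89.1  18.4] 4.6 4.1
172 [530.7 -89.8  18. ] 15.3 11.8
178 [536.3 -90.5  19.2] 18.1 18.5
184 [542.3 -91.2  18.2] 18.2 19.0
190 [547.9 -91.8  19.2] 18.8 18.2
196 [554.  -92.6  18.6] 19.0 18.0
202 [560.  -93.3  18.6] 14.5 10.8
208 [566.1 -94.   18.1] 4.1 4.1
214 [572.2 -94.7  18. ] 13.8 7.0
220 [578.  -95.4  19.1] 17.9 18.3
226 [584.3 -96.1  19. ] 17.9 17.9
232 [590.5 -96.8  19.3] 18.0 17.8
238 [597.  -97.6  18.7] 17.8 18.4
244 [579.8 -95.9  79.6] 10.8 4.6
250 [610.7 -99.2  17.1] 4.0 4.5
256 [ 623.  -100.6    4.2] 4.1 4.0
```

View pics/wkz.png

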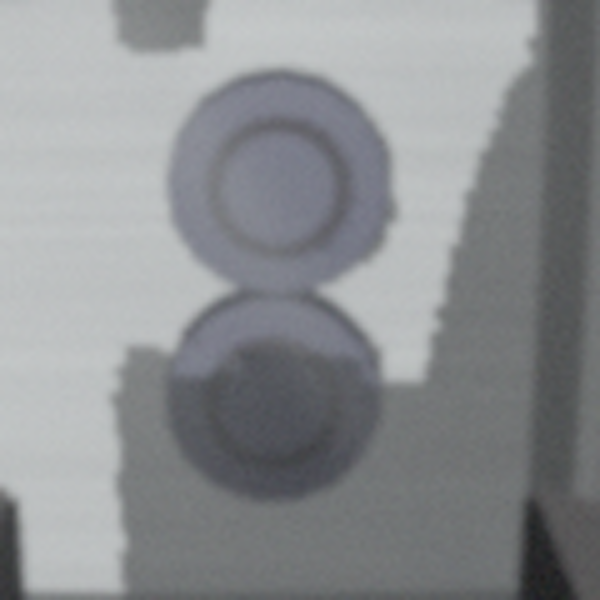

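Both discs lie flat (tops at z≈19), side by side at wrist px (275,187) and (275,229). Next I pick the third disc.

```bash
python3 -m creep '[{"tx":-0.2,"ty":0,"tz":0.3,"turn":0,"fingers":64},{"tx":-0.3,"ty":0,"tz":0.6,"turn":0,"fingers":64},{"tx":-0.3,"ty":0.1,"tz":0.85,"turn":0,"fingers":64},{"tx":-0.3,"ty":0.3,"tz":0.91,"turn":0,"fingers":64},{"tx":-0.3,"ty":0.43,"tz":0.91,"turn":0,"fingers":64},{"tx":-0.3,"ty":0.43,"tz":0.91,"turn":0,"fingers":64},{"tx":-0.3,"ty":0.43,"tz":0.91,"turn":0,"fingers":64}]'; python3 - <<'E'
from h import *
c=cam("wrist","l"); cv2.imwrite("pics/wl.png",c["frame"][:,:,::-1])
E
```

```text
clock: 12.55
eef_pos: [527.3, 92.5, 25.8]
eef_rot: [-1.568, -0.009, -0.118]
wrist_force: [-0.3, -0.3, -0.2]
finger_gap: 64.1
```

View pics/wl.png

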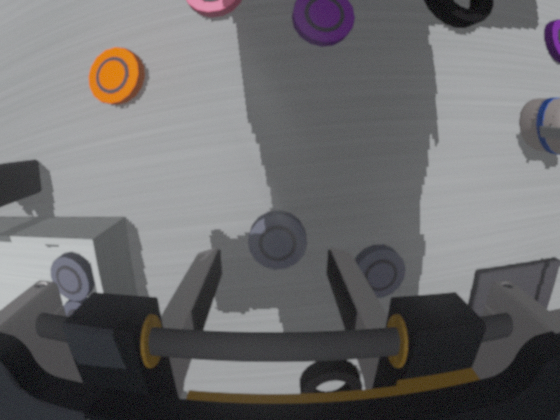

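```bash
python3 -m creep '[{"tx":-0.005,"ty":0.15,"tz":0.012,"turn":0,"fingers":64},{"tx":-0.005,"ty":0.255,"tz":0.012,"turn":0,"fingers":64},{"tx":-0.005,"ty":0.268,"tz":0.012,"turn":0,"fingers":64},{"tx":-0.005,"ty":0.268,"tz":0.012,"turn":0,"fingers":64},{"tx":-0.005,"ty":0.268,"tz":0.012,"turn":0,"fingers":35},{"tx":-0.005,"ty":0.268,"tz":0.012,"turn":0,"fingers":35},{"tx":-0.005,"ty":0.268,"tz":0.012,"turn":0,"fingers":35},{"tx":-0.005,"ty":0.268,"tz":0.012,"turn":0,"fingers":35},{"tx":-0.005,"ty":0.268,"tz":0.012,"turn":0,"fingers":35},{"tx":-0.005,"ty":0.0,"tz":0.012,"turn":0,"fingers":35},{"tx":-0.005,"ty":-0.3,"tz":0.012,"turn":0,"fingers":35},{"tx":-0.005,"ty":-0.4,"tz":0.012,"turn":0,"fingers":35},{"tx":-0.005,"ty":-0.4,"tz":0.012,"turn":0,"fingers":35}]' 25; python3 - <<'E'
from h import *
to(577,-196,90)
E
```

```text
clock: 13.9
eef_pos: [528.7, 94.9, 111.9]
eef_rot: [-1.566, -0.019, -0.119]
wrist_force: [0.9, -0.2, -0.6]
finger_gap: 43.1
tx 0.410 ty 0.110 tz -1.416 turn 0.000
```

```bash
python3 -m creep '[{"tx":0.15,"ty":0.05,"tz":-0.5,"turn":0,"fingers":35},{"tx":0.2,"ty":0.05,"tz":-0.8,"turn":0,"fingers":35},{"tx":0.25,"ty":0.05,"tz":-1,"turn":0,"fingers":35},{"tx":0.25,"ty":0.05,"tz":-1,"turn":0,"fingers":35},{"tx":0.25,"ty":0.05,"tz":-1,"turn":0,"fingers":35},{"tx":0.25,"ty":0.05,"tz":-1,"turn":0,"fingers":35}]'; python3 - <<'E'
from h import *
to(577,-196,90)
to(577,-196,-20.5)
E
```

```text
clock: 14.5
eef_pos: [554.3, -110.6, 100.7]
eef_rot: [-1.566, -0.017, -0.121]
wrist_force: [0.4, 0.2, -1.1]
finger_gap: 43.1
tx 0.163 ty 0.054 tz -0.410 turn 0.000
tx 0.154 ty 0.607 tz -0.413 turn 0.000
```

```bash
python3 -m creep '[{"tx":0.08,"ty":0.05,"tz":-0.25,"turn":0,"fingers":35},{"tx":0.16,"ty":0.05,"tz":-0.41,"turn":0,"fingers":35},{"tx":0.16,"ty":0.1,"tz":-0.41,"turn":0,"fingers":35},{"tx":0.16,"ty":0.2,"tz":-0.41,"turn":0,"fingers":35},{"tx":0.155,"ty":0.4,"tz":-0.412,"turn":0,"fingers":35},{"tx":0.155,"ty":0.58,"tz":-0.412,"turn":0,"fingers":35},{"tx":0.155,"ty":0.603,"tz":-0.412,"turn":0,"fingers":35},{"tx":0.155,"ty":0.603,"tz":-0.412,"turn":0,"fingers":35},{"tx":0.155,"ty":0.603,"tz":-0.412,"turn":0,"fingers":60},{"tx":0.155,"ty":0.603,"tz":-0.412,"turn":0,"fingers":60},{"tx":0.155,"ty":0.603,"tz":-0.412,"turn":0,"fingers":60},{"tx":0.15,"ty":0.3,"tz":-0.41,"turn":0,"fingers":60},{"tx":0.15,"ty":0,"tz":-0.41,"turn":0,"fingers":60},{"tx":0.05,"ty":-0.1,"tz":-0.41,"turn":0,"fingers":60},{"tx":0.05,"ty":-0.1,"tz":-0.41,"turn":0,"fingers":60}]'; python3 - <<'E'
from h import *
c=cam("wrist","m"); cv2.imwrite("pics/wm.png",c["frame"][:,:,::-1])
c=cam("top","m"); discs(c)
c=cam("scene","m"); discs(c)
to(565,171,105)
E
```

```text
clock: 16.0
eef_pos: [555.2, -194.2, 127.4]
eef_rot: [-1.569, -0.027, -0.121]
wrist_force: [1.0, 0.3, -0.0]
finger_gap: 60.0
disc px 226.7 190.1 r 8.3 area 193 -> [569.1 172.3  14. ]
disc px 329.0 191.0 r 16.3 area 370 -> [568.3 -96.   14. ]
disc px 234.0 223.0 r 12.1 area 138 -> [569.4 -93.2  14. ]
tx -0.166 ty 0.083 tz 1.814 turn 0.000
```

View pics/wm.png

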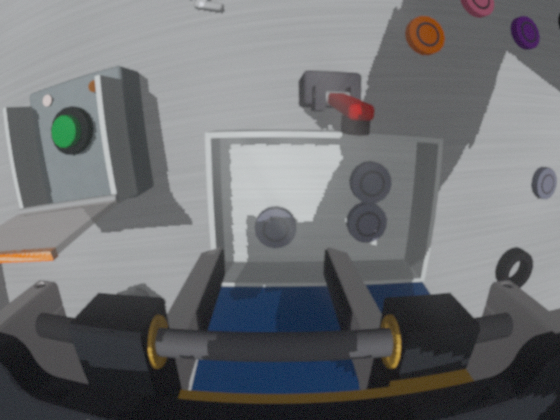

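```bash
python3 -m creep '[{"tx":-0.08,"ty":0.0,"tz":0.5,"turn":0,"fingers":64},{"tx":-0.08,"ty":0.05,"tz":1,"turn":0,"fingers":64},{"tx":-0.08,"ty":0.05,"tz":1,"turn":0,"fingers":64},{"tx":-0.08,"ty":0.05,"tz":1,"turn":0,"fingers":64},{"tx":-0.08,"ty":0.05,"tz":1,"turn":0,"fingers":64},{"tx":-0.08,"ty":0.05,"tz":1,"turn":0,"fingers":64}]'; python3 - <<'E'
from h import *
to(565,171,25)
E
```

```text
clock: 16.75
eef_pos: [561.9, 8.2, 109.6]
eef_rot: [-1.566, -0.015, -0.119]
wrist_force: [0.0, -0.5, 0.5]
finger_gap: 63.9
tx -0.087 ty 0.426 tz 0.808 turn 0.000
```

```bash
python3 -m creep '[{"tx":-0.04,"ty":0.1,"tz":0.4,"turn":0,"fingers":64},{"tx":-0.087,"ty":0.2,"tz":0.808,"turn":0,"fingers":64},{"tx":-0.087,"ty":0.35,"tz":0.808,"turn":0,"fingers":64},{"tx":-0.087,"ty":0.426,"tz":0.808,"turn":0,"fingers":64},{"tx":-0.087,"ty":0.426,"tz":0.808,"turn":0,"fingers":64},{"tx":-0.087,"ty":0.426,"tz":0.808,"turn":0,"fingers":64},{"tx":-0.087,"ty":0.426,"tz":0.808,"turn":0,"fingers":64}]'; python3 - <<'E'
from h import *
c=cam("wrist","n"); cv2.imwrite("pics/wn.png",c["frame"][:,:,::-1])
to(565,171,-27)
E
```

```text
clock: 17.45
eef_pos: [566.1, 169.4, 26.0]
eef_rot: [-1.566, -0.016, -0.121]
wrist_force: [-0.8, -0.8, -0.0]
finger_gap: 64.2
tx -0.011 ty 0.266 tz 0.005 turn 0.000
```

View pics/wn.png

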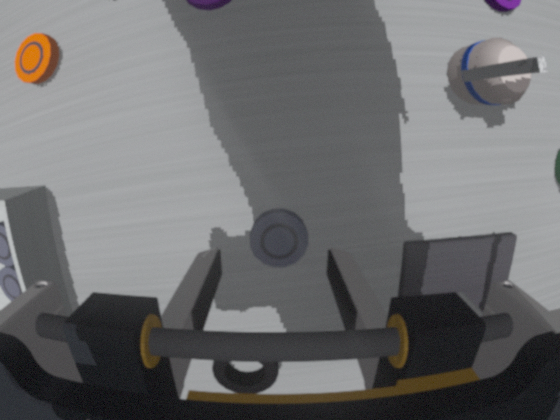

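```bash
python3 -m creep '[{"tx":-0.005,"ty":0.15,"tz":0.012,"turn":0,"fingers":64},{"tx":-0.005,"ty":0.255,"tz":0.012,"turn":0,"fingers":64},{"tx":-0.005,"ty":0.267,"tz":0.012,"turn":0,"fingers":64},{"tx":-0.005,"ty":0.267,"tz":0.012,"turn":0,"fingers":64},{"tx":-0.005,"ty":0.267,"tz":0.012,"turn":0,"fingers":35},{"tx":-0.005,"ty":0.267,"tz":0.012,"turn":0,"fingers":35},{"tx":-0.005,"ty":0.267,"tz":0.012,"turn":0,"fingers":35},{"tx":-0.005,"ty":0.267,"tz":0.012,"turn":0,"fingers":35},{"tx":-0.005,"ty":0.267,"tz":0.012,"turn":0,"fingers":35},{"tx":-0.005,"ty":0.0,"tz":0.012,"turn":0,"fingers":35},{"tx":-0.005,"ty":-0.3,"tz":0.012,"turn":0,"fingers":35},{"tx":-0.005,"ty":-0.4,"tz":0.012,"turn":0,"fingers":35},{"tx":-0.005,"ty":-0.4,"tz":0.012,"turn":0,"fingers":35}]' 25; python3 - <<'E'
from h import *
to(526,-191,95)
E
```

```text
clock: 18.8
eef_pos: [566.1, 172.3, 111.5]
eef_rot: [-1.563, -0.024, -0.121]
wrist_force: [0.8, -0.7, -1.8]
finger_gap: 42.9
tx 0.018 ty 0.068 tz -1.828 turn 0.000
```

```bash
cat >> h.py <<'E'
def wcloud(c):
    from scipy.spatial.transform import Rotation as Ro
    Z=c["range_z"]; M=c["mount"];h,w=Z.shape;u,v=np.meshgrid(np.arange(w),np.arange(h))
    dx=(u-c["cx"])/c["fx"];dy=(v-c["cy"])/c["fy"];r=np.hypot(dx,dy)+1e-9
    V=np.stack([dx/r*np.sin(r),dy/r*np.sin(r),np.cos(r)],-1);P=V*(Z/V[...,2])[...,None]; T=P@M[:3,:3].T+M[:3,3]
    W=T@Ro.from_euler("xyz",c["state"]["eef_rot"]).as_matrix().T+c["state"]["eef_pos"]; W[Z==0]=np.nan; return W
E
python3 - <<'E'
from h import *
c=load("pics/wrist_m.pkl");W=wcloud(c);P=W[60:140,290:400].reshape(-1,3);P=P[P[:,2]>85]
a=-.118;X=np.array([np.cos(a),np.sin(a)])
print(P.min(0),P.max(0)); q=(P[:,:2]-[562.3,-145])@X; o=np.argsort(-q)[:200:20]; print(np.c_[q[o],P[o]].round(0))
E
python3 -m creep '[{"tx":0.0,"ty":0.05,"tz":-0.5,"turn":0,"fingers":35},{"tx":0,"ty":0.05,"tz":-1,"turn":0,"fingers":35},{"tx":0,"ty":0.05,"tz":-1,"turn":0,"fingers":35},{"tx":0.0,"ty":0.05,"tz":-1,"turn":0,"fingers":35},{"tx":0.0,"ty":0.05,"tz":-1,"turn":0,"fingers":35},{"tx":0,"ty":0.05,"tz":-1,"turn":0,"fingers":35}]'; python3 - <<'E'
from h import *
to(530,-197.5,95)
E
```

```text
[ 456.29608761 -144.1411359    85.07608525] [ 485.84885498 -125.50721047  156.5292546 ]
[[ -78.  486. -132.  146.]
 [ -78.  485. -134.  147.]
 [ -79.  484. -137.  147.]
 [ -79.  483. -141.  145.]
 [ -80.  484. -131.  145.]
 [ -80.  483. -136.  147.]
 [ -80.  482. -140.  146.]
 [ -81.  483. -131.  147.]
 [ -81.  481. -144.  140.]
 [ -82.  481. -139.  147.]]
clock: 19.4
eef_pos: [541.9, -26.8, 99.1]
eef_rot: [-1.563, -0.023, -0.123]
wrist_force: [0.4, -0.6, -0.3]
finger_gap: 43.1
tx 0.045 ty 0.015 tz -0.854 turn 0.000
```

```bash
python3 -m creep '[{"tx":0.04,"ty":0.01,"tz":-0.4,"turn":0,"fingers":35},{"tx":0.045,"ty":0.01,"tz":-0.8,"turn":0,"fingers":35},{"tx":0.045,"ty":0.015,"tz":-0.854,"turn":0,"fingers":35},{"tx":0.045,"ty":0.015,"tz":-0.854,"turn":0,"fingers":35},{"tx":0.045,"ty":0.015,"tz":-0.854,"turn":0,"fingers":35},{"tx":0.045,"ty":0.015,"tz":-0.854,"turn":0,"fingers":35}]'; python3 - <<'E'
from h import *
c=cam("wrist","o"); cv2.imwrite("pics/wo.png",c["frame"][:,:,::-1])
to(530,-197.5,-20.5)
E
```

```text
clock: 20.0
eef_pos: [530.2, -196.0, 94.4]
eef_rot: [-1.562, -0.022, -0.122]
wrist_force: [0.4, 0.1, -0.1]
finger_gap: 42.7
tx -0.014 ty 0.575 tz -0.014 turn 0.000
```

View pics/wo.png

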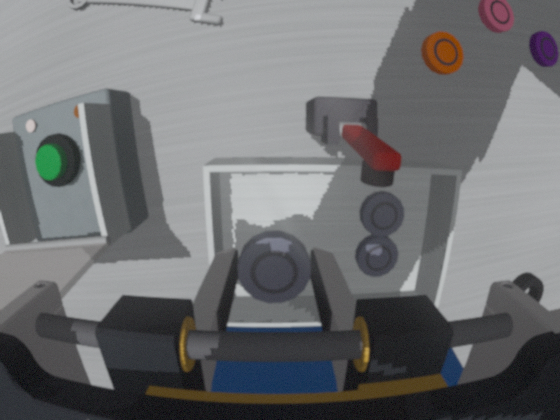

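```bash
python3 -m creep '[{"tx":-0.01,"ty":0.2,"tz":-0.01,"turn":0,"fingers":35},{"tx":-0.014,"ty":0.4,"tz":-0.014,"turn":0,"fingers":35},{"tx":-0.014,"ty":0.55,"tz":-0.014,"turn":0,"fingers":35},{"tx":-0.014,"ty":0.57,"tz":-0.014,"turn":0,"fingers":35},{"tx":-0.014,"ty":0.57,"tz":-0.014,"turn":0,"fingers":35},{"tx":-0.014,"ty":0.57,"tz":-0.014,"turn":0,"fingers":54},{"tx":-0.014,"ty":0.57,"tz":-0.014,"turn":0,"fingers":54},{"tx":-0.014,"ty":0.57,"tz":-0.014,"turn":0,"fingers":54},{"tx":-0.01,"ty":0.3,"tz":-0.014,"turn":0,"fingers":54},{"tx":0,"ty":0,"tz":0,"turn":0,"fingers":54},{"tx":0,"ty":-0.2,"tz":0,"turn":0,"fingers":54},{"tx":0,"ty":-0.2,"tz":0,"turn":0,"fingers":54}]'; python3 - <<'E'
from h import *
c=cam("wrist","p"); cv2.imwrite("pics/wp.png",c["frame"][:,:,::-1])
W=wcloud(c);a=-.118;X=np.array([np.cos(a),np.sin(a)]);Y=np.array([-X[1],X[0]])
for z0,z1 in((12,26),):
    m=(W[...,2]>12)&(W[...,2]<30); L=W[...,:2]-[562.3,-145]; lx=L@X;ly=L@Y
    m&=(abs(lx)<62)&(abs(ly)<95)
    n,lab,st,ce=cv2.connectedComponentsWithStats(m.astype(np.uint8))
    for i in range(1,n):
        if st[i,4]>200: q=lab==i; print(st[i,4],"chamber x %.0f y %.0f"%(lx[q].mean(),ly[q].mean()),"z pct",np.percentile(W[q][:,2],[5,50,95]).round(1))
E
```

```text
clock: 21.25
eef_pos: [531.9, -197.0, 141.9]
eef_rot: [-1.565, -0.033, -0.121]
wrist_force: [0.2, -0.4, -0.2]
finger_gap: 53.9
1298 chamber x -23 y -55 z pct [16.8 18.5 19.8]
2239 chamber x -3 y 49 z pct [16.2 18.2 19.6]
1200 chamber x 24 y -48 z pct [16.6 18.4 19.8]
```

View pics/wp.png

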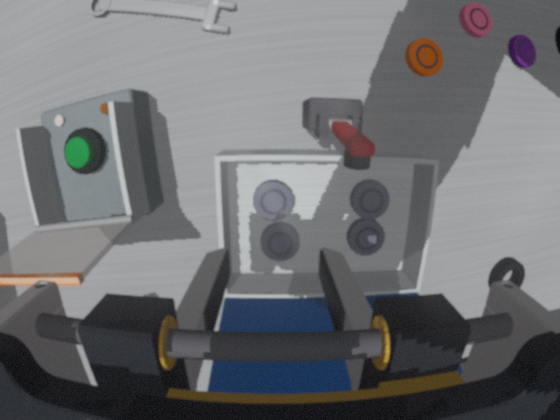

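All four discs are flat: chamber-frame centres at about (-23,-55), (24,-48) and the pair averaging (-3,49), tops at z≈18.5. Now the lid: I go over and behind it.

```bash
python3 -m creep '[{"tx":0,"ty":-0.15,"tz":0.1,"turn":0,"fingers":0},{"tx":0,"ty":-0.35,"tz":0.25,"turn":0,"fingers":0},{"tx":0.0,"ty":-0.4,"tz":0.35,"turn":0,"fingers":0},{"tx":0.2,"ty":-0.4,"tz":0.35,"turn":0,"fingers":0},{"tx":0.45,"ty":-0.4,"tz":0.35,"turn":0,"fingers":0},{"tx":0.7,"ty":-0.4,"tz":0.35,"turn":0,"fingers":0},{"tx":0.76,"ty":-0.4,"tz":0.35,"turn":0,"fingers":0},{"tx":0.76,"ty":-0.4,"tz":0.35,"turn":0,"fingers":0},{"tx":0.76,"ty":-0.4,"tz":0.35,"turn":0,"fingers":0}]'; cat >> h.py <<'E'
def ch(s=None):
    s=s or monitor.read_state();a=-.118;X=np.array([np.cos(a),np.sin(a)]);Y=np.array([-X[1],X[0]]);L=s["eef_pos"][:2]-[562.3,-145]
    print("chamber x' %.1f y' %.1f tipz %.1f"%(L@X,L@Y,s["eef_pos"][2]+31),"rot",s["eef_rot"].round(3),"F",s["wrist_force"].round(1))
E
python3 -c "
from h import *
ch()
c=cam('scene','q'); crop(c,'sq',120,60,320,240,3.5)
c=cam('wrist','q'); cv2.imwrite('pics/wq.png',c['frame'][:,:,::-1])"
```

```text
clock: 22.2
eef_pos: [687.2, -145.7, 222.6]
eef_rot: [-1.564, -0.028, -0.121]
wrist_force: [-0.3, 0.2, 0.2]
finger_gap: 0.4
chamber x' 124.1 y' 14.0 tipz 253.6 rot [-1.564 -0.028 -0.121] F [-0.3  0.2  0.2]
```

View pics/sq.png

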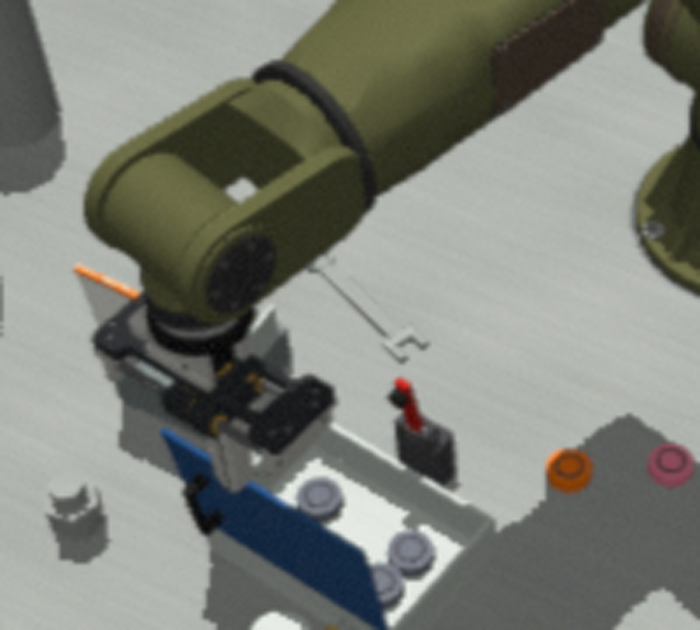

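View pics/wq.png

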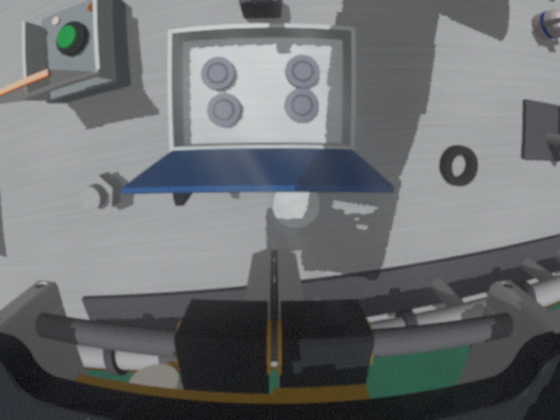

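```bash
python3 -c "
from h import *
c=load('pics/wrist_q.pkl');W=wcloud(c);a=-.118;X=np.array([np.cos(a),np.sin(a)])
for v in range(150,200,5): print(v,((W[v,250,:2]-[562.3,-145])@X).round(1),W[v,250].round(1))
m=(W[195:225,275:320]); print('can',np.nanmax(m[...,2]),np.nanmedian(m.reshape(-1,3),0))"
```

```text
150 73.8 [ 634.3 -165.    69.6]
155 76.5 [ 637.1 -163.6   96. ]
160 79.1 [ 639.9 -162.6  116.8]
165 81.2 [ 642.1 -161.6  136.6]
170 82.9 [ 643.9 -160.6  155.5]
175 84.9 [ 646.  -160.   168.7]
180 86.1 [ 647.3 -159.1  184.6]
185 87.6 [ 648.9 -158.6  196.6]
190 90.9 [ 652.2 -158.9  198.7]
195 142.8 [ 702.1 -179.1   -2.5]
can 71.81914405955325 [ 709.63828775 -120.27250938   68.99278623]
```

```bash
python3 -m creep '[{"tx":0,"ty":0.2,"tz":0,"turn":0,"fingers":0},{"tx":0,"ty":0.4,"tz":0,"turn":0,"fingers":0},{"tx":0,"ty":0.478,"tz":0,"turn":0,"fingers":0},{"tx":0,"ty":0.478,"tz":0,"turn":0,"fingers":0},{"tx":0,"ty":0.478,"tz":0,"turn":0,"fingers":0}]'; python3 -c "
from h import *
ch()"
```

```text
clock: 22.8
eef_pos: [690.5, -145.7, 131.0]
eef_rot: [-1.565, -0.032, -0.121]
wrist_force: [-0.3, 0.4, -0.2]
finger_gap: 0.7
chamber x' 127.3 y' 14.4 tipz 162.0 rot [-1.565 -0.032 -0.121] F [-0.3  0.4 -0.2]
```

```bash
python3 -m creep '[{"tx":-0.06,"ty":-0.01,"tz":0,"turn":0,"fingers":0},{"tx":-0.115,"ty":-0.02,"tz":0,"turn":0,"fingers":0},{"tx":-0.165,"ty":-0.03,"tz":0,"turn":0,"fingers":0},{"tx":-0.21,"ty":-0.037,"tz":0,"turn":0,"fingers":0},{"tx":-0.245,"ty":-0.044,"tz":0,"turn":0,"fingers":0},{"tx":-0.28,"ty":-0.044,"tz":0,"turn":0,"fingers":0},{"tx":-0.33,"ty":-0.035,"tz":0,"turn":0,"fingers":0},{"tx":-0.39,"ty":-0.022,"tz":0,"turn":0,"fingers":0},{"tx":-0.44,"ty":0,"tz":0,"turn":0,"fingers":0},{"tx":-0.495,"ty":0.01,"tz":0,"turn":0,"fingers":0},{"tx":-0.495,"ty":0.01,"tz":0,"turn":0,"fingers":0}]'; python3 -c "
from h import *
ch()
c=cam('scene','r'); crop(c,'sr',120,60,320,240,3.5)"
```

```text
clock: 23.9
eef_pos: [591.7, -133.7, 126.6]
eef_rot: [-1.565, -0.033, -0.122]
wrist_force: [-0.2, 0.4, 0.4]
finger_gap: 0.8
chamber x' 27.9 y' 14.7 tipz 157.6 rot [-1.565 -0.033 -0.122] F [-0.2  0.4  0.4]
```

View pics/sr.png

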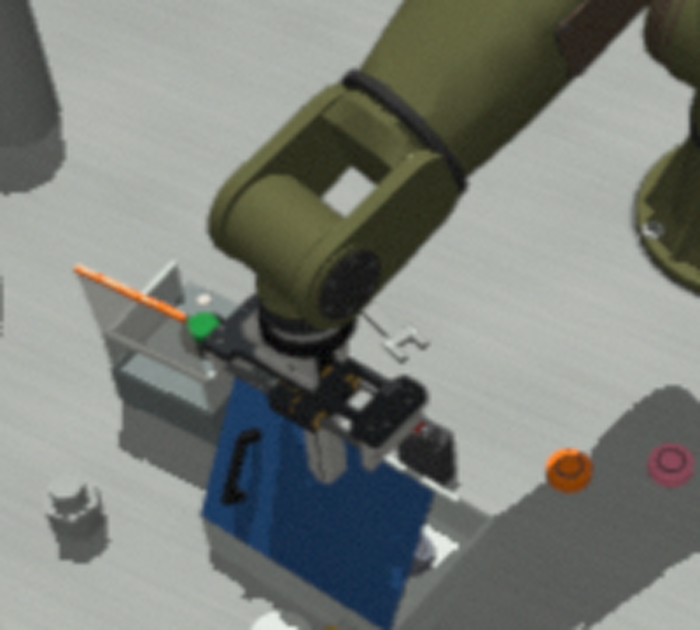

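```bash
python3 -m creep '[{"tx":-0.05,"ty":0.035,"tz":0,"turn":0,"fingers":0},{"tx":-0.095,"ty":0.075,"tz":0,"turn":0,"fingers":0},{"tx":-0.135,"ty":0.115,"tz":0,"turn":0,"fingers":0},{"tx":-0.173,"ty":0.155,"tz":0,"turn":0,"fingers":0},{"tx":-0.205,"ty":0.205,"tz":0,"turn":0,"fingers":0},{"tx":-0.233,"ty":0.255,"tz":0,"turn":0,"fingers":0},{"tx":-0.255,"ty":0.31,"tz":0,"turn":0,"fingers":0},{"tx":-0.273,"ty":0.36,"tz":0,"turn":0,"fingers":0},{"tx":-0.285,"ty":0.41,"tz":0,"turn":0,"fingers":0},{"tx":-0.29,"ty":0.45,"tz":0,"turn":0,"fingers":0},{"tx":-0.29,"ty":0.465,"tz":0,"turn":0,"fingers":0},{"tx":-0.29,"ty":0.465,"tz":0,"turn":0,"fingers":0}]'; python3 -c "
from h import *
ch()
c=cam('scene','s'); crop(c,'ss',120,60,320,240,3.5)"
```

```text
clock: 25.15
eef_pos: [537.8, -126.4, 31.3]
eef_rot: [-1.565, -0.032, -0.122]
wrist_force: [0.7, 0.2, 0.5]
finger_gap: 0.4
chamber x' -26.5 y' 15.5 tipz 62.3 rot [-1.565 -0.032 -0.122] F [0.7 0.2 0.5]
```

View pics/ss.png

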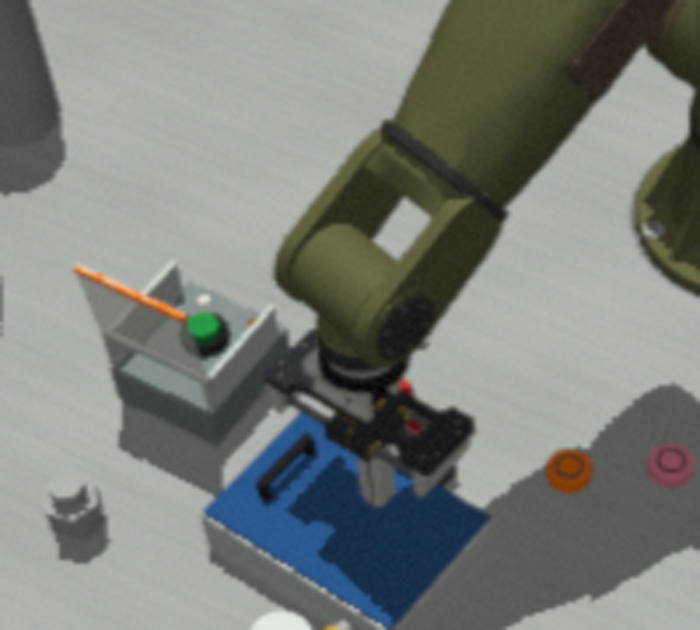

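```bash
python3 -m creep '[{"tx":0,"ty":0.01,"tz":0,"turn":0,"fingers":0},{"tx":0,"ty":0.015,"tz":0,"turn":0,"fingers":0},{"tx":0,"ty":0.02,"tz":0,"turn":0,"fingers":0},{"tx":0,"ty":0.02,"tz":0,"turn":0,"fingers":0}]'; python3 -c "
from h import *
ch()"
```

```text
clock: 25.6
eef_pos: [538.5, -126.6, 28.6]
eef_rot: [-1.565, -0.034, -0.122]
wrist_force: [-3.1, 1.0, 9.0]
finger_gap: 0.4
chamber x' -25.8 y' 15.5 tipz 59.6 rot [-1.565 -0.034 -0.122] F [-3.1  1.   9. ]
```

```bash
python3 -m creep '[{"tx":0,"ty":0.01,"tz":0,"turn":0,"fingers":0},{"tx":0,"ty":0.015,"tz":0,"turn":0,"fingers":0},{"tx":0,"ty":0.015,"tz":0,"turn":0,"fingers":0},{"tx":0,"ty":0.015,"tz":0,"turn":0,"fingers":0}]'; python3 -c "
from h import *
ch()"
```

```text
clock: 26.0
eef_pos: [538.7, -126.6, 28.2]
eef_rot: [-1.565, -0.035, -0.121]
wrist_force: [-16.4, 4.4, 33.7]
finger_gap: 0.7
chamber x' -25.5 y' 15.5 tipz 59.2 rot [-1.565 -0.035 -0.121] F [-16.4   4.4  33.7]
```

```bash
python3 -m creep '[{"tx":0,"ty":-0.2,"tz":0,"turn":0,"fingers":0},{"tx":0,"ty":-0.45,"tz":-0.02,"turn":0,"fingers":0},{"tx":0,"ty":-0.68,"tz":-0.078,"turn":0,"fingers":0},{"tx":-0.1,"ty":-0.72,"tz":-0.078,"turn":0,"fingers":0},{"tx":-0.35,"ty":-0.72,"tz":-0.078,"turn":0,"fingers":0},{"tx":-0.55,"ty":-0.72,"tz":-0.078,"turn":0,"fingers":0},{"tx":-0.55,"ty":-0.72,"tz":-0.078,"turn":0,"fingers":0},{"tx":-0.55,"ty":-0.72,"tz":-0.078,"turn":0,"fingers":0}]'; python3 -c "
from h import *
ch()
c=cam('wrist','t'); cv2.imwrite('pics/wt.png',c['frame'][:,:,::-1])
c=cam('scene','t'); crop(c,'st',120,60,320,240,3.5)"
```

```text
clock: 26.8
eef_pos: [422.9, -129.2, 168.9]
eef_rot: [-1.566, -0.036, -0.122]
wrist_force: [0.1, -0.8, -0.2]
finger_gap: 0.8
chamber x' -140.3 y' -0.7 tipz 199.9 rot [-1.566 -0.036 -0.122] F [ 0.1 -0.8 -0.2]
```

View pics/wt.png

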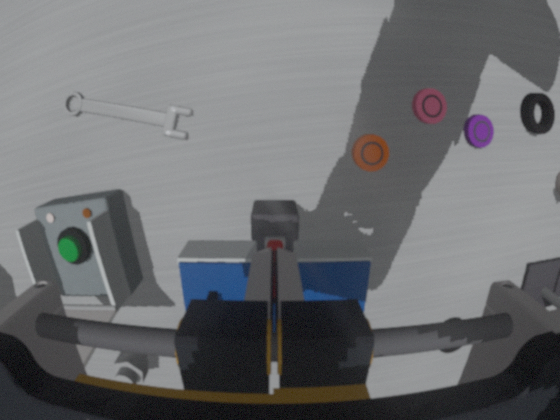

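View pics/st.png

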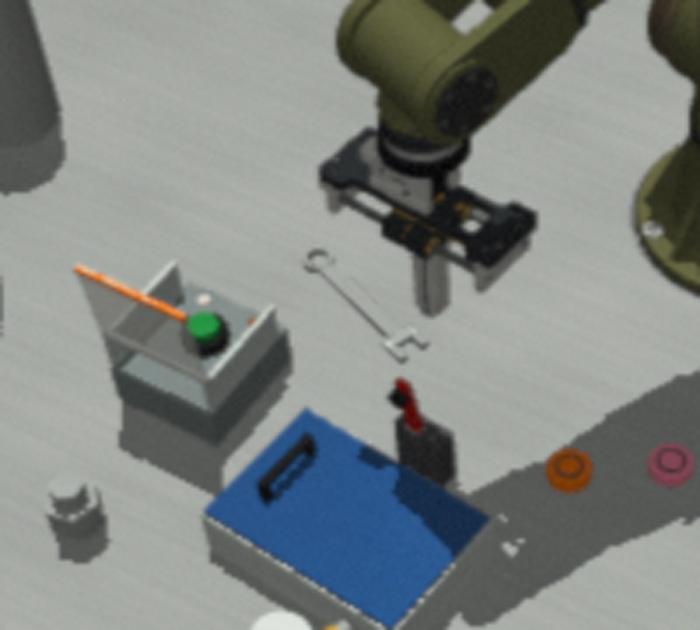

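```bash
python3 -m creep '[{"tx":0,"ty":0.2,"tz":0.003,"turn":0,"fingers":0},{"tx":0,"ty":0.34,"tz":0.003,"turn":0,"fingers":0},{"tx":0.0,"ty":0.34,"tz":0.003,"turn":0,"fingers":0},{"tx":0.08,"ty":0.34,"tz":0.003,"turn":0,"fingers":0},{"tx":0.15,"ty":0.335,"tz":0.003,"turn":0,"fingers":0},{"tx":0.19,"ty":0.34,"tz":0.003,"turn":0,"fingers":0},{"tx":0.225,"ty":0.345,"tz":0.003,"turn":0,"fingers":0},{"tx":0.265,"ty":0.365,"tz":0.003,"turn":0,"fingers":0},{"tx":0.305,"ty":0.39,"tz":0.003,"turn":0,"fingers":0},{"tx":0.34,"ty":0.415,"tz":0.003,"turn":0,"fingers":0},{"tx":0.365,"ty":0.45,"tz":0.003,"turn":0,"fingers":0},{"tx":0.39,"ty":0.49,"tz":0.003,"turn":0,"fingers":0},{"tx":0.41,"ty":0.53,"tz":0.003,"turn":0,"fingers":0},{"tx":0.42,"ty":0.57,"tz":0.003,"turn":0,"fingers":0},{"tx":0.42,"ty":0.59,"tz":0.003,"turn":0,"fingers":0},{"tx":0.42,"ty":0.59,"tz":0.003,"turn":0,"fingers":0}]'; python3 -c "
from h import *
ch()
c=cam('scene','u'); crop(c,'su',120,60,320,240,3.5)"
```

```text
clock: 28.5
eef_pos: [510.7, -138.5, 52.7]
eef_rot: [-1.565, -0.034, -0.121]
wrist_force: [0.2, 1.0, -0.0]
finger_gap: 0.4
chamber x' -52.0 y' 0.4 tipz 83.7 rot [-1.565 -0.034 -0.121] F [ 0.2  1.  -0. ]
```

View pics/su.png

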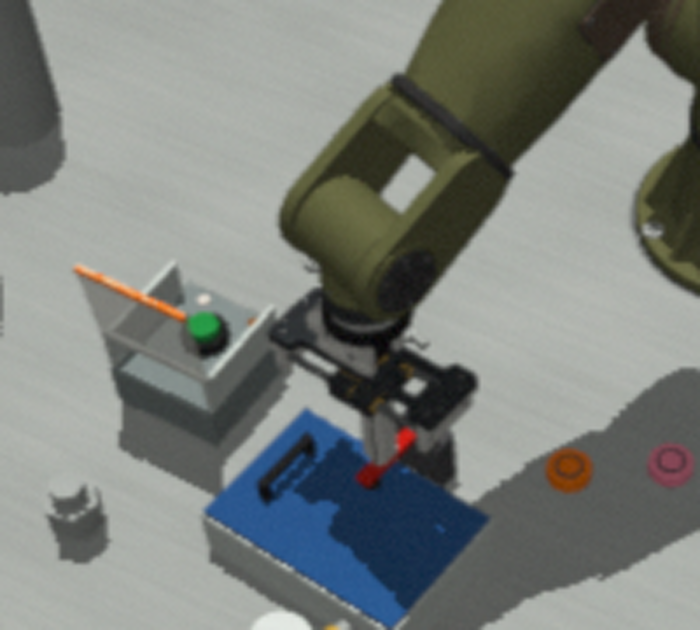

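```bash
python3 -m creep '[{"tx":0.03,"ty":0.01,"tz":0,"turn":0,"fingers":0},{"tx":0.04,"ty":0.02,"tz":0,"turn":0,"fingers":0},{"tx":0.04,"ty":0.03,"tz":0,"turn":0,"fingers":0},{"tx":0.04,"ty":0.03,"tz":0,"turn":0,"fingers":0}]'; python3 -c "
from h import *
ch()"
```

```text
clock: 28.95
eef_pos: [519.6, -139.6, 48.4]
eef_rot: [-1.565, -0.036, -0.121]
wrist_force: [-2.7, 1.0, 10.7]
finger_gap: 0.4
chamber x' -43.1 y' 0.3 tipz 79.4 rot [-1.565 -0.036 -0.121] F [-2.7  1.  10.7]
```

```bash
python3 -m creep '[{"tx":0,"ty":0.008,"tz":0,"turn":0,"fingers":0},{"tx":0,"ty":0.012,"tz":0,"turn":0,"fingers":0},{"tx":0,"ty":0.012,"tz":0,"turn":0,"fingers":0},{"tx":0,"ty":0.012,"tz":0,"turn":0,"fingers":0}]'; python3 -c "
from h import *
ch()"
python3 -m creep '[{"tx":0,"ty":-0.2,"tz":0,"turn":0,"fingers":0},{"tx":0,"ty":-0.45,"tz":0,"turn":0,"fingers":0},{"tx":0,"ty":-0.7,"tz":0,"turn":0,"fingers":0},{"tx":-0.2,"ty":-0.8,"tz":0,"turn":0,"fingers":0},{"tx":-0.4,"ty":-0.8,"tz":0,"turn":0,"fingers":0},{"tx":-0.4,"ty":-0.8,"tz":0,"turn":0,"fingers":0}]'; python3 -c "
from h import *
ch()
c=cam('wrist','v'); cv2.imwrite('pics/wv.png',c['frame'][:,:,::-1]);W=wcloud(c)
h=cv2.cvtColor(c['frame'],cv2.COLOR_RGB2HSV).astype(int);m=((h[...,0]<6)|(h[...,0]>174))&(h[...,1]>150)&(W[...,2]>40)
P=W[m];print('red',len(P),np.percentile(P,[2,50,98],axis=0).round(1))
m=(h[...,0]>50)&(h[...,0]<75)&(h[...,1]>150)&(W[...,1]<-200)&(W[...,2]>30);P=W[m];v,u=np.where(m);print('green',len(P),u.mean(),v.mean(),np.median(P,0),P.min(0),P.max(0))
c=cam('scene','v'); crop(c,'sv',120,60,320,240,3.5)"
```

```text
clock: 29.35
eef_pos: [519.9, -139.7, 47.9]
eef_rot: [-1.566, -0.037, -0.121]
wrist_force: [-12.2, 2.8, 25.9]
finger_gap: 0.8
chamber x' -42.8 y' 0.3 tipz 78.9 rot [-1.566 -0.037 -0.121] F [-12.2   2.8  25.9]
clock: 29.95
eef_pos: [431.8, -129.6, 205.3]
eef_rot: [-1.566, -0.037, -0.121]
wrist_force: [0.0, -0.5, -0.6]
finger_gap: 0.4
chamber x' -131.4 y' -0.1 tipz 236.3 rot [-1.566 -0.037 -0.121] F [ 0.  -0.5 -0.6]
red 119 [[ 409.3 -139.1   78.8]
 [ 477.1 -133.1   80.2]
 [ 486.9 -127.9  336.4]]
green 295 80.87796610169491 231.7084745762712 [ 444.48775312 -378.54611969   71.17180414] [ 430.78551568 -392.41837967   68.65389388] [ 458.95681443 -364.79961271   73.30402477]
```

View pics/wv.png

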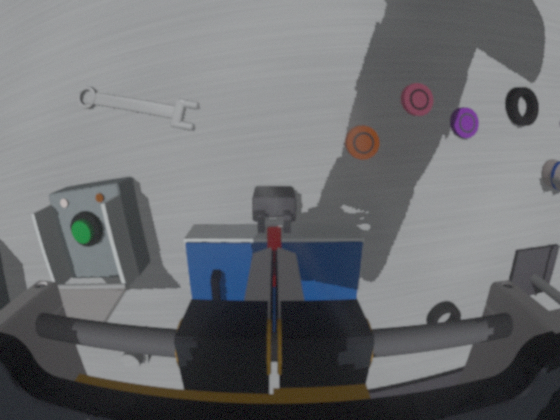

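View pics/sv.png

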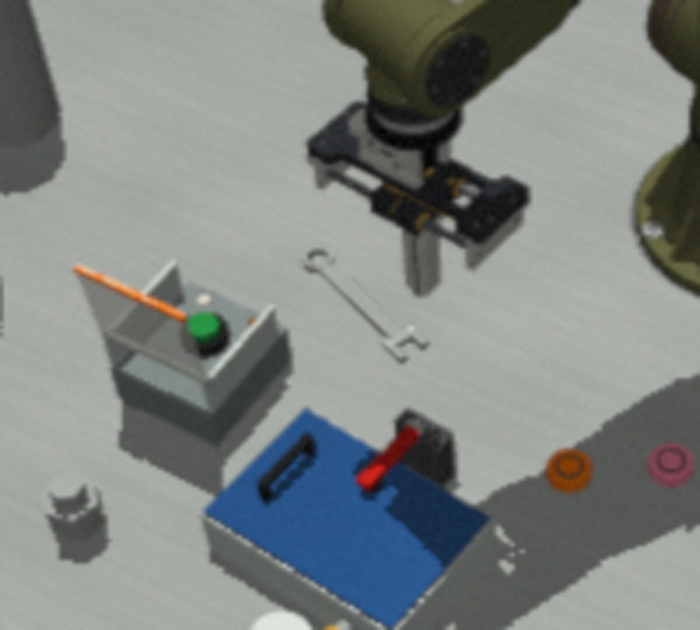

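```bash
python3 -c "
from h import *
to(445,-378.5,75,-0.02)"
```

```text
tx 0.177 ty 0.653 tz -1.229 turn -0.032
```

```bash
python3 -m creep '[{"tx":0.1,"ty":0.1,"tz":-0.5,"turn":-0.032,"fingers":0},{"tx":0.17,"ty":0.2,"tz":-0.9,"turn":-0.032,"fingers":0},{"tx":0.17,"ty":0.3,"tz":-0.98,"turn":-0.032,"fingers":0},{"tx":0.17,"ty":0.4,"tz":-0.98,"turn":-0.032,"fingers":0},{"tx":0.17,"ty":0.4,"tz":-0.98,"turn":-0.032,"fingers":0},{"tx":0.17,"ty":0.4,"tz":-0.98,"turn":-0.032,"fingers":0},{"tx":0.17,"ty":0.4,"tz":-0.98,"turn":-0.032,"fingers":0}]'; python3 -c "
from h import *
to(445,-378.5,60,-0.02)"
```

```text
clock: 30.75
eef_pos: [448.3, -328.6, 125.6]
eef_rot: [-1.569, -0.038, -0.021]
wrist_force: [-0.0, 0.6, 1.0]
finger_gap: 0.4
tx -0.024 ty 0.327 tz -0.250 turn -0.000
```

```bash
python3 -m creep '[{"tx":-0.01,"ty":0.1,"tz":-0.15,"turn":0,"fingers":0},{"tx":-0.02,"ty":0.2,"tz":-0.25,"turn":0,"fingers":0},{"tx":-0.024,"ty":0.327,"tz":-0.25,"turn":0,"fingers":0},{"tx":-0.024,"ty":0.327,"tz":-0.25,"turn":0,"fingers":0},{"tx":-0.024,"ty":0.327,"tz":-0.25,"turn":0,"fingers":0}]'; python3 -c "
from h import *
c=cam('wrist','w'); cv2.imwrite('pics/ww.png',c['frame'][:,:,::-1])
to(445,-378.5,42)"
```

```text
clock: 31.25
eef_pos: [445.8, -377.9, 61.4]
eef_rot: [-1.57, -0.039, -0.02]
wrist_force: [0.2, -0.4, 0.8]
finger_gap: 0.3
tx -0.009 ty 0.099 tz -0.002 turn 0.000
```

View pics/ww.png

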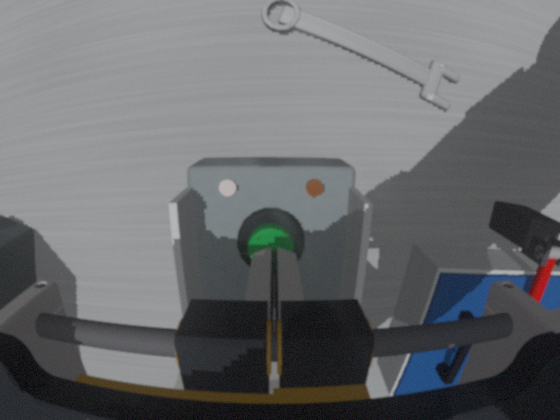

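```bash
python3 -m creep '[{"tx":-0.009,"ty":0.09,"tz":-0.005,"turn":0,"fingers":0},{"tx":-0.009,"ty":0.12,"tz":-0.005,"turn":0,"fingers":0},{"tx":-0.009,"ty":0.13,"tz":-0.005,"turn":0,"fingers":0},{"tx":-0.009,"ty":0.13,"tz":-0.005,"turn":0,"fingers":0}]'; python3 -m creep '[{"tx":0,"ty":0.01,"tz":0,"turn":0,"fingers":0},{"tx":0,"ty":0.015,"tz":0,"turn":0,"fingers":0},{"tx":0,"ty":0.015,"tz":0,"turn":0,"fingers":0}]'
```

```text
clock: 31.7
eef_pos: [445.7, -379.1, 36.8]
eef_rot: [-1.571, -0.04, -0.019]
wrist_force: [0.7, 2.0, 2.4]
finger_gap: 0.4
clock: 32.0
eef_pos: [446.0, -379.2, 34.2]
eef_rot: [-1.572, -0.041, -0.019]
wrist_force: [-1.2, 1.3, 5.3]
finger_gap: 0.5
```

```bash
python3 -m creep '[{"tx":0,"ty":0.01,"tz":0,"turn":0,"fingers":0},{"tx":0,"ty":0.016,"tz":0,"turn":0,"fingers":0},{"tx":0,"ty":0.016,"tz":0,"turn":0,"fingers":0},{"tx":0,"ty":0.016,"tz":0,"turn":0,"fingers":0}]'; python3 -m creep '[{"tx":0,"ty":-0.1,"tz":0,"turn":0,"fingers":0},{"tx":0,"ty":-0.35,"tz":0,"turn":0,"fingers":0},{"tx":0,"ty":-0.6,"tz":0,"turn":0,"fingers":0},{"tx":0,"ty":-0.85,"tz":0,"turn":0,"fingers":0},{"tx":0.0,"ty":-0.9,"tz":0,"turn":0,"fingers":0},{"tx":0.0,"ty":-0.9,"tz":0,"turn":0,"fingers":0}]'; python3 -c "
from h import *
c=cam('top','x'); crop(c,'tx',290,120,500,320,3.0)
c=cam('scene','x'); W=cloud(c);h=cv2.cvtColor(c['frame'],cv2.COLOR_RGB2HSV).astype(int)
m=(h[...,0]>50)&(h[...,0]<75)&(h[...,1]>150)&(W[...,1]<-200)&(W[...,2]>30);print(np.median(W[m],0))
m=(h[...,0]>8)&(h[...,0]<16)&(h[...,1]>150)&(W[...,1]<-300)&(W[...,2]>120);print(len(W[m]),np.median(W[m],0),W[m].min(0),W[m].max(0))
"
```

```text
clock: 32.4
eef_pos: [446.2, -379.4, 33.2]
eef_rot: [-1.572, -0.041, -0.019]
wrist_force: [-10.2, 8.9, 26.8]
finger_gap: 0.6
clock: 33.0
eef_pos: [439.2, -379.6, 214.6]
eef_rot: [-1.575, -0.044, -0.019]
wrist_force: [1.3, 0.2, -0.1]
finger_gap: 0.6
[ 451.51979487 -378.33698879   73.46728456]
44 [ 525.78481879 -377.82610419  192.03758087] [ 522.50775117 -442.35188123  184.4206399 ] [ 530.5014143  -327.28259431  199.36349304]
```

```bash
python3 -m creep '[{"tx":0.2,"ty":0,"tz":0,"turn":0,"fingers":0},{"tx":0.4,"ty":0,"tz":0,"turn":0,"fingers":0},{"tx":0.575,"ty":0,"tz":0,"turn":0,"fingers":0},{"tx":0.575,"ty":0.0,"tz":0,"turn":0,"fingers":0},{"tx":0.575,"ty":0.1,"tz":0,"turn":0,"fingers":0},{"tx":0.57,"ty":0.3,"tz":0,"turn":0,"fingers":0},{"tx":0.56,"ty":0.42,"tz":0,"turn":0,"fingers":0},{"tx":0.56,"ty":0.42,"tz":0,"turn":0,"fingers":0}]'; python3 -c "
from h import *
c=cam('scene','y'); crop(c,'sy',100,60,300,240,3.5)
print(monitor.read_state()['eef_rot']); to(523,-379,168);to(513,-379,172-31)"
```

```text
clock: 33.9
eef_pos: [551.3, -379.6, 126.1]
eef_rot: [-1.565, -0.033, -0.02]
wrist_force: [0.4, 0.4, -0.4]
finger_gap: 0.1
[-1.56787769 -0.03612149 -0.01966672]
tx -0.140 ty -0.198 tz 0.004 turn 0.000
tx -0.195 ty -0.065 tz 0.003 turn 0.000
```

View pics/sy.png

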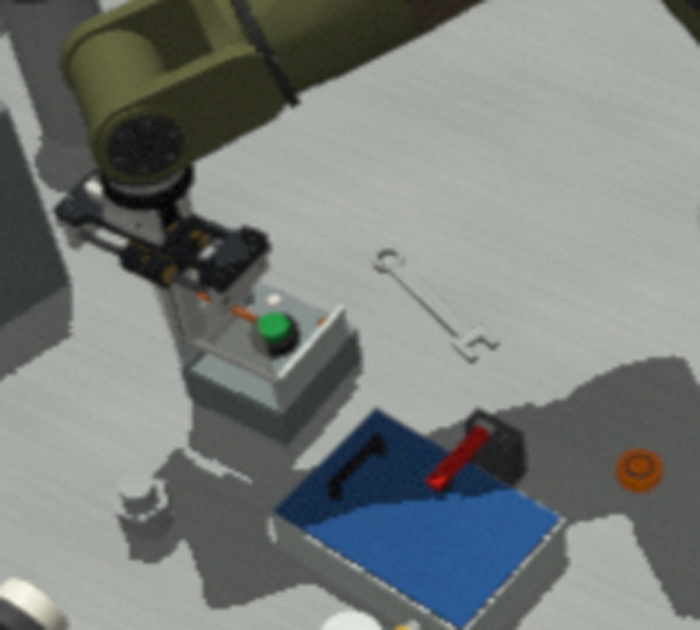

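```bash
python3 -m creep '[{"tx":-0.05,"ty":-0.02,"tz":0,"turn":0,"fingers":0},{"tx":-0.105,"ty":-0.044,"tz":0,"turn":0,"fingers":0},{"tx":-0.15,"ty":-0.065,"tz":0,"turn":0,"fingers":0},{"tx":-0.19,"ty":-0.08,"tz":0,"turn":0,"fingers":0},{"tx":-0.23,"ty":-0.073,"tz":0,"turn":0,"fingers":0},{"tx":-0.265,"ty":-0.066,"tz":0,"turn":0,"fingers":0},{"tx":-0.305,"ty":-0.05,"tz":0,"turn":0,"fingers":0},{"tx":-0.34,"ty":-0.037,"tz":0,"turn":0,"fingers":0},{"tx":-0.375,"ty":-0.015,"tz":0,"turn":0,"fingers":0},{"tx":-0.405,"ty":0.005,"tz":0,"turn":0,"fingers":0},{"tx":-0.435,"ty":0.035,"tz":0,"turn":0,"fingers":0},{"tx":-0.46,"ty":0.063,"tz":0,"turn":0,"fingers":0},{"tx":-0.485,"ty":0.095,"tz":0,"turn":0,"fingers":0},{"tx":-0.505,"ty":0.127,"tz":0,"turn":0,"fingers":0},{"tx":-0.52,"ty":0.165,"tz":0,"turn":0,"fingers":0},{"tx":-0.532,"ty":0.2,"tz":0,"turn":0,"fingers":0},{"tx":-0.54,"ty":0.235,"tz":0,"turn":0,"fingers":0},{"tx":-0.545,"ty":0.26,"tz":0,"turn":0,"fingers":0},{"tx":-0.545,"ty":0.265,"tz":0,"turn":0,"fingers":0}]'; python3 -c "
from h import *
c=cam('scene','z'); crop(c,'sz2',100,60,300,240,3.5)
ch()"
```

```text
clock: 35.85
eef_pos: [445.2, -377.9, 71.7]
eef_rot: [-1.567, -0.035, -0.02]
wrist_force: [0.8, 0.2, 0.3]
finger_gap: 0.7
chamber x' -88.7 y' -245.1 tipz 103.0 rot [-1.567 -0.036 -0.02 ] F [-0.   0.5 -0. ]
```

View pics/sz2.png

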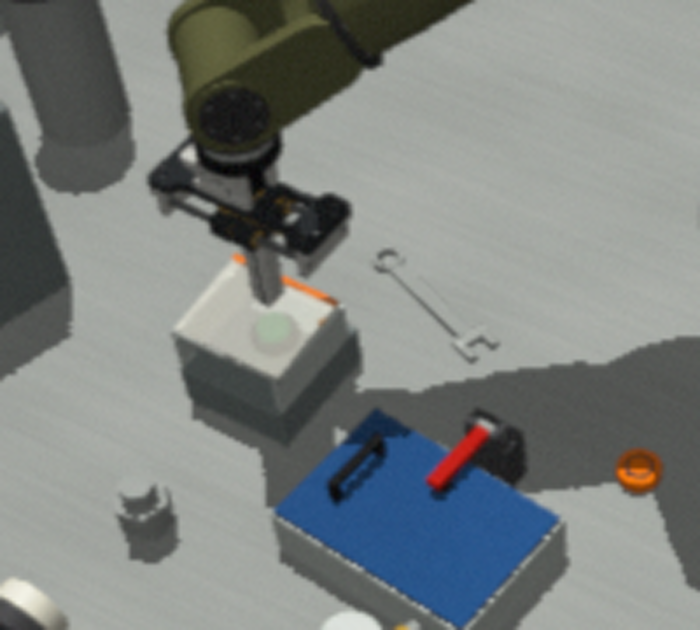

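Nearly shut; I press it home gently.

```bash
python3 -m creep '[{"tx":0,"ty":0.015,"tz":0,"turn":0,"fingers":0},{"tx":0,"ty":0.03,"tz":0,"turn":0,"fingers":0},{"tx":0,"ty":0.035,"tz":0,"turn":0,"fingers":0},{"tx":0,"ty":0.035,"tz":0,"turn":0,"fingers":0}]'
```

```text
clock: 36.3
eef_pos: [445.7, -377.9, 65.0]
eef_rot: [-1.567, -0.036, -0.02]
wrist_force: [0.0, -0.7, 1.5]
finger_gap: 0.4
```

```bash
python3 -m creep '[{"tx":0,"ty":0.008,"tz":0,"turn":0,"fingers":0},{"tx":0,"ty":0.016,"tz":0,"turn":0,"fingers":0},{"tx":0,"ty":0.016,"tz":0,"turn":0,"fingers":0},{"tx":0,"ty":0.016,"tz":0,"turn":0,"fingers":0}]'
```

```text
clock: 36.7
eef_pos: [445.9, -378.2, 64.1]
eef_rot: [-1.568, -0.037, -0.019]
wrist_force: [-9.3, 7.9, 22.7]
finger_gap: 0.4
```

```bash
python3 -m creep '[{"tx":0,"ty":-0.2,"tz":0,"turn":0,"fingers":0},{"tx":0,"ty":-0.45,"tz":0,"turn":0,"fingers":0},{"tx":0,"ty":-0.7,"tz":0,"turn":0,"fingers":0},{"tx":0.0,"ty":-0.8,"tz":0.3,"turn":0,"fingers":20},{"tx":0.05,"ty":-0.8,"tz":0.7,"turn":0,"fingers":40},{"tx":0.05,"ty":-0.8,"tz":1,"turn":0,"fingers":50},{"tx":0.05,"ty":-0.8,"tz":1,"turn":0,"fingers":50},{"tx":0.05,"ty":-0.8,"tz":1,"turn":0,"fingers":50}]'; python3 -m creep '[{"tx":0,"ty":0,"tz":0.4,"turn":-0.02,"fingers":50},{"tx":0,"ty":0,"tz":0.8,"turn":-0.04,"fingers":50},{"tx":0,"ty":0,"tz":1,"turn":-0.054,"fingers":50},{"tx":0,"ty":0,"tz":1,"turn":-0.054,"fingers":50},{"tx":0,"ty":0,"tz":1,"turn":-0.054,"fingers":50},{"tx":0,"ty":0,"tz":1,"turn":-0.054,"fingers":50}]'; python3 -c "
from h import *
c=cam('top','A'); crop(c,'tA',290,120,500,320,3.0)
to(450,250,220,0.149)"
```

```text
clock: 37.5
eef_pos: [454.2, -174.5, 225.6]
eef_rot: [-1.568, -0.038, -0.015]
wrist_force: [-0.7, -1.0, 0.7]
finger_gap: 36.9
clock: 38.1
eef_pos: [457.3, 26.1, 226.1]
eef_rot: [-1.575, -0.038, 0.157]
wrist_force: [0.7, 0.1, 0.9]
finger_gap: 50.0
tx 0.136 ty 0.031 tz 1.117 turn 0.002
```

View pics/tA.png

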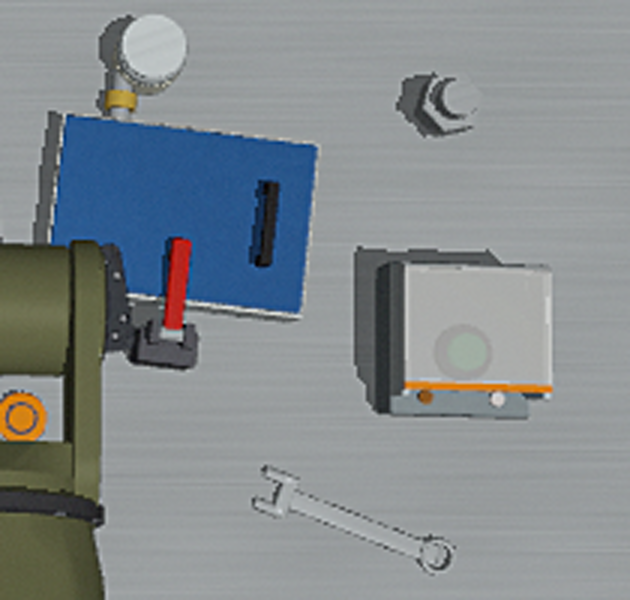

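```bash
python3 -m creep '[{"tx":0.05,"ty":0,"tz":0.4,"turn":0,"fingers":50},{"tx":0.1,"ty":0,"tz":0.8,"turn":0,"fingers":50},{"tx":0.136,"ty":0.03,"tz":1,"turn":0,"fingers":50},{"tx":0.136,"ty":0.03,"tz":1,"turn":0,"fingers":50},{"tx":0.136,"ty":0.03,"tz":1,"turn":0,"fingers":50},{"tx":0.136,"ty":0.03,"tz":1,"turn":0,"fingers":50}]'; python3 -c "
from h import *
to(453,339,200,0.149)"
```

```text
clock: 38.75
eef_pos: [454.0, 226.1, 219.8]
eef_rot: [-1.575, -0.037, 0.155]
wrist_force: [-0.3, -0.3, -0.2]
finger_gap: 49.9
tx 0.078 ty 0.099 tz 0.559 turn 0.002
```

```bash
python3 -m creep '[{"tx":0.04,"ty":0.05,"tz":0.25,"turn":0,"fingers":50},{"tx":0.07,"ty":0.09,"tz":0.5,"turn":0,"fingers":50},{"tx":0.07,"ty":0.1,"tz":0.56,"turn":0,"fingers":50},{"tx":0.07,"ty":0.1,"tz":0.56,"turn":0,"fingers":50},{"tx":0.07,"ty":0.1,"tz":0.56,"turn":0,"fingers":50}]'; python3 -c "
from h import *
c=cam('wrist','B'); cv2.imwrite('pics/wB.png',c['frame'][:,:,::-1]);W=wcloud(c)
L=np.hypot(W[...,0]-455,W[...,1]-339)<60
for n,z0,z1 in(('block',125,155),('bar',98,117),('top',50,66)):
    P=W[L&(W[...,2]>z0)&(W[...,2]<z1)]; r=cv2.minAreaRect(P[:,:2].astype(np.float32)); print(n,len(P),np.median(P,0).round(1),r)
m=(np.abs(W[...,0]-590)<80)&(np.abs(W[...,1]-332)<40)&(W[...,2]>150)&(W[...,2]<215);P=W[m];o=np.argsort(P[:,0]);print('hook',P[o][::max(1,len(o)//20)].round(0).tolist())
"
```

```text
clock: 39.25
eef_pos: [452.2, 337.0, 200.1]
eef_rot: [-1.576, -0.037, 0.153]
wrist_force: [-0.2, -0.1, -0.4]
finger_gap: 50.0
block 588 [451.7 341.6 145.4] ((454.5203552246094, 341.843017578125), (15.736138343811035, 22.440017700195312), 9.165310859680176)
bar 451 [454.4 331.7 111.9] ((453.3765563964844, 341.7417297363281), (11.585798263549805, 63.86277389526367), 8.810161590576172)
top 962 [450.1 340.6  58.5] ((450.0317687988281, 341.09136962890625), (32.635005950927734, 63.42363357543945), 8.634900093078613)
hook [[587.0, 335.0, 176.0], [590.0, 336.0, 175.0], [593.0, 335.0, 176.0], [595.0, 329.0, 175.0], [597.0, 330.0, 176.0], [600.0, 329.0, 176.0], [602.0, 334.0, 178.0], [606.0, 332.0, 178.0], [609.0, 330.0, 178.0], [611.0, 334.0, 178.0], [614.0, 329.0, 178.0], [616.0, 332.0, 181.0], [619.0, 333.0, 181.0], [622.0, 328.0, 181.0], [625.0, 327.0, 181.0], [630.0, 326.0, 179.0], [642.0, 325.0, 154.0], [643.0, 324.0, 152.0], [644.0, 324.0, 161.0], [645.0, 336.0, 162.0], [647.0, 320.0, 165.0]]
```

View pics/wB.png

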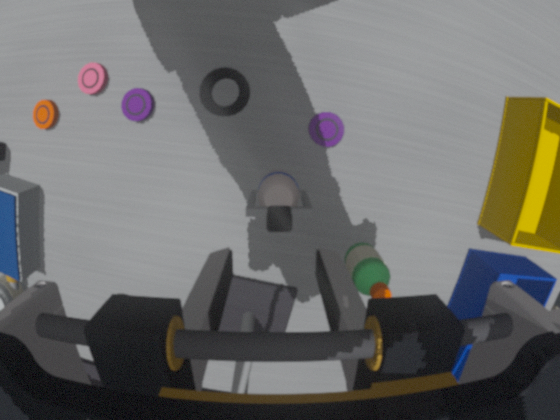

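```bash
python3 -c "
from h import *
to(455,341,87)"
```

```text
tx -0.005 ty 0.567 tz 0.020 turn 0.000
```

```bash
python3 -m creep '[{"tx":-0.005,"ty":0.15,"tz":0.02,"turn":0,"fingers":50},{"tx":-0.005,"ty":0.35,"tz":0.02,"turn":0,"fingers":50},{"tx":-0.005,"ty":0.5,"tz":0.02,"turn":0,"fingers":50},{"tx":-0.005,"ty":0.567,"tz":0.02,"turn":0,"fingers":50},{"tx":-0.005,"ty":0.567,"tz":0.02,"turn":0,"fingers":50},{"tx":-0.005,"ty":0.567,"tz":0.02,"turn":0,"fingers":10},{"tx":-0.005,"ty":0.567,"tz":0.02,"turn":0,"fingers":10},{"tx":-0.005,"ty":0.567,"tz":0.02,"turn":0,"fingers":10},{"tx":-0.005,"ty":0.567,"tz":0.02,"turn":0,"fingers":10},{"tx":-0.005,"ty":0.567,"tz":0.02,"turn":0,"fingers":10},{"tx":-0.005,"ty":0.567,"tz":0.02,"turn":0,"fingers":10},{"tx":-0.005,"ty":0.4,"tz":0.02,"turn":0,"fingers":10},{"tx":-0.005,"ty":0.2,"tz":0.02,"turn":0,"fingers":10},{"tx":-0.005,"ty":0.05,"tz":0.02,"turn":0,"fingers":10},{"tx":-0.005,"ty":0.05,"tz":0.02,"turn":0,"fingers":10}]' 40; python3 -c "
from h import *
c=cam('wrist','C'); cv2.imwrite('pics/wC.png',c['frame'][:,:,::-1]);W=wcloud(c)
c=cam('scene','C'); crop(c,'sC',300,110,480,290,3.5)
"
```

```text
clock: 40.8
eef_pos: [452.1, 341.5, 194.2]
eef_rot: [-1.573, -0.043, 0.153]
wrist_force: [-0.3, -0.8, -2.5]
finger_gap: 21.6
```

View pics/wC.png

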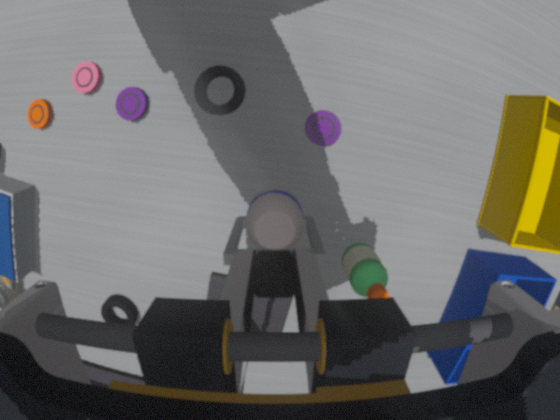

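View pics/sC.png

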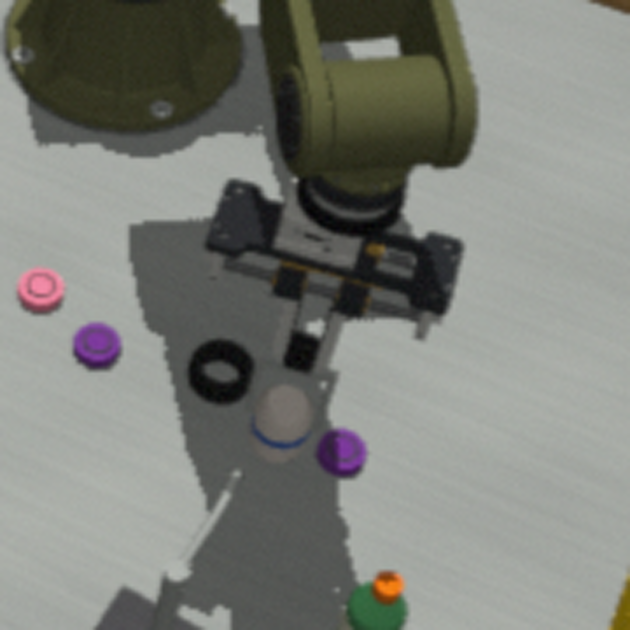

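```bash
python3 -c "
from h import *
to(500,339,184,-0.07)"
```

```text
tx 0.241 ty 0.037 tz -0.045 turn 0.071
```

```bash
python3 -m creep '[{"tx":0,"ty":0.03,"tz":0,"turn":0.03,"fingers":10},{"tx":0.05,"ty":0.037,"tz":-0.01,"turn":0.071,"fingers":10},{"tx":0.12,"ty":0.037,"tz":-0.02,"turn":0.071,"fingers":10},{"tx":0.18,"ty":0.037,"tz":-0.03,"turn":0.071,"fingers":10},{"tx":0.241,"ty":0.037,"tz":-0.045,"turn":0.071,"fingers":10},{"tx":0.241,"ty":0.037,"tz":-0.045,"turn":0.071,"fingers":10},{"tx":0.241,"ty":0.037,"tz":-0.045,"turn":0.071,"fingers":10}]'; python3 -c "
from h import *
c=cam('wrist','D'); crop(c,'wD',150,150,420,400,2.3)
c=cam('scene','D'); crop(c,'sD',300,170,420,310,4.2)
c=cam('top','D'); W=cloud(c)
m=(np.abs(W[...,0]-560)<60)&(np.abs(W[...,1]-332)<40)&(W[...,2]>165)&(W[...,2]<215);P=W[m];o=np.argsort(P[:,0]);print('hook',P[o][::max(1,len(o)//14)].round(0).tolist())
crop(c,'tD',120,120,260,260,4.2)
"
```

```text
clock: 41.6
eef_pos: [499.3, 338.7, 182.2]
eef_rot: [-1.569, -0.035, -0.07]
wrist_force: [-0.7, 1.0, -1.7]
finger_gap: 21.6
hook [[549.0, 335.0, 190.0], [553.0, 337.0, 192.0], [559.0, 336.0, 188.0], [564.0, 333.0, 182.0], [569.0, 336.0, 179.0], [574.0, 331.0, 180.0], [579.0, 334.0, 179.0], [584.0, 334.0, 178.0], [589.0, 330.0, 177.0], [593.0, 332.0, 178.0], [596.0, 329.0, 173.0], [600.0, 327.0, 179.0], [605.0, 330.0, 178.0], [609.0, 328.0, 181.0], [616.0, 327.0, 182.0]]
```

View pics/sD.png

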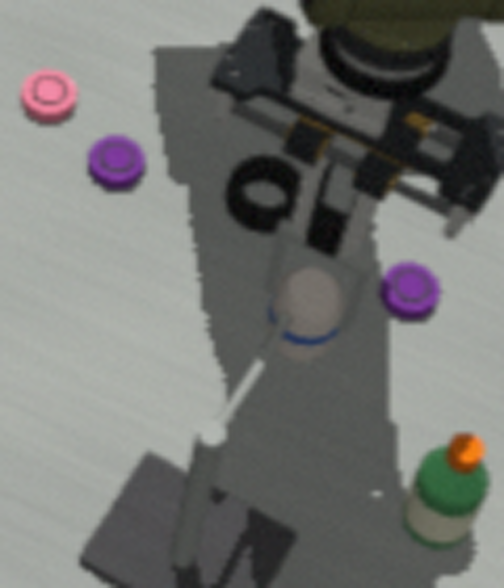

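View pics/wD.png

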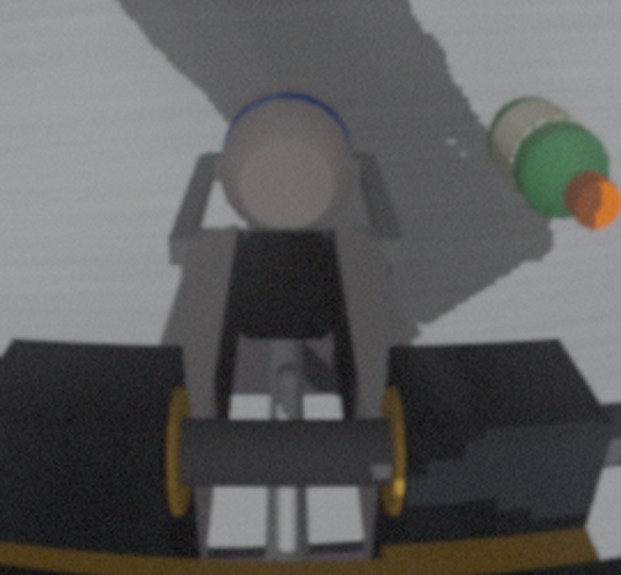

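View pics/tD.png

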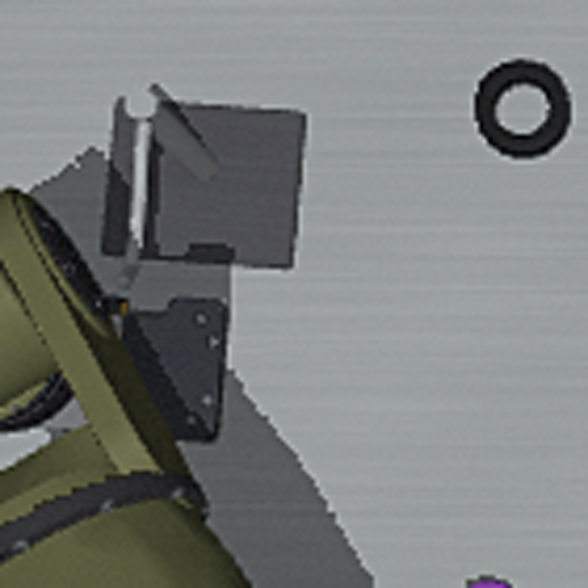

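```bash
python3 -c "
from h import *
c=load('pics/wrist_D.pkl');W=wcloud(c)
# crop coordinates /2.3+150
for n,(u,v) in dict(bodytop=(285,200),barL=(190,242),barR=(385,245),block=(285,285),hook=(288,350),hooktip=(288,400),blocktop=(285,325)).items():
    U=int(u/2.3+150);V=int(v/2.3+150);print(n,U,V,np.nanmedian(W[V-1:V+2,U-1:U+2].reshape(-1,3),0).round(1))
"
```

```text
bodytop 273 236 [504.1 337.9 153.6]
barL 232 255 [494.3 312.9 206.5]
barR 317 256 [499.3 365.8 206.7]
block 273 273 [492.3 338.8 238.7]
hook 275 302 [642.4 330.3  32.7]
hooktip 275 323 [569.4 334.8 177.6]
blocktop 273 291 [502.2 338.1 240.4]
```

```bash
python3 -m creep '[{"tx":0,"ty":-0.01,"tz":0,"turn":0,"fingers":10},{"tx":0.06,"ty":-0.01,"tz":0,"turn":0,"fingers":10},{"tx":0.12,"ty":-0.01,"tz":0,"turn":0,"fingers":10},{"tx":0.18,"ty":-0.01,"tz":0,"turn":0,"fingers":10},{"tx":0.24,"ty":-0.01,"tz":0,"turn":0,"fingers":10},{"tx":0.3,"ty":-0.008,"tz":0,"turn":0,"fingers":10},{"tx":0.36,"ty":-0.005,"tz":0,"turn":0,"fingers":10},{"tx":0.41,"ty":0,"tz":0,"turn":0,"fingers":10},{"tx":0.44,"ty":0.005,"tz":0,"turn":0,"fingers":10},{"tx":0.44,"ty":0.005,"tz":0,"turn":0,"fingers":10},{"tx":0.44,"ty":0.005,"tz":0,"turn":0,"fingers":10}]'; python3 -c "
from h import *
c=cam('wrist','E'); crop(c,'wE',150,150,420,400,2.3);W=wcloud(c)
c=cam('scene','E'); crop(c,'sE',300,170,420,310,4.2)
"
```

```text
clock: 42.85
eef_pos: [586.9, 333.0, 185.6]
eef_rot: [-1.568, -0.036, -0.07]
wrist_force: [-0.4, 0.1, -1.6]
finger_gap: 21.4
```

View pics/sE.png

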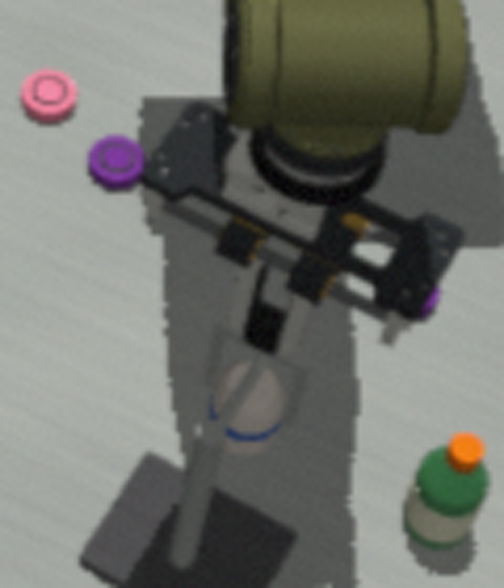

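View pics/wE.png

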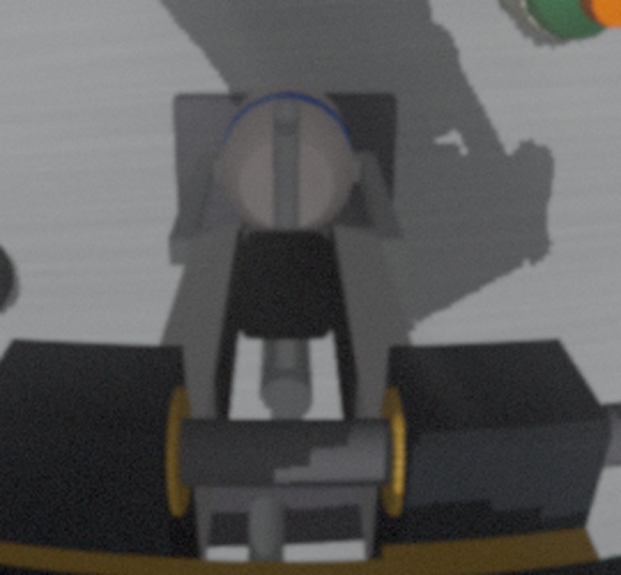

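```bash
python3 -m creep '[{"tx":0.0,"ty":0.05,"tz":0,"turn":0,"fingers":10},{"tx":0,"ty":0.09,"tz":0,"turn":0,"fingers":10},{"tx":0,"ty":0.12,"tz":0,"turn":0,"fingers":10},{"tx":0,"ty":0.125,"tz":0,"turn":0,"fingers":10},{"tx":0,"ty":0.125,"tz":0,"turn":0,"fingers":10}]'
```

```text
clock: 43.45
eef_pos: [587.6, 333.1, 160.6]
eef_rot: [-1.568, -0.036, -0.07]
wrist_force: [0.1, -0.0, -2.3]
finger_gap: 21.6
```

```bash
python3 -m creep '[{"tx":0.0,"ty":0.008,"tz":0,"turn":0,"fingers":10},{"tx":0,"ty":0.012,"tz":0,"turn":0,"fingers":10},{"tx":0,"ty":0.012,"tz":0,"turn":0,"fingers":10}]'
```

```text
clock: 43.75
eef_pos: [588.1, 333.2, 159.2]
eef_rot: [-1.567, -0.037, -0.07]
wrist_force: [-0.9, -0.0, 4.4]
finger_gap: 21.4
```

```bash
python3 -m creep '[{"tx":0,"ty":0,"tz":0,"turn":0,"fingers":24},{"tx":0,"ty":0,"tz":0,"turn":0,"fingers":30},{"tx":0,"ty":0,"tz":0,"turn":0,"fingers":40},{"tx":0,"ty":0,"tz":0,"turn":0,"fingers":50},{"tx":0,"ty":0,"tz":0,"turn":0,"fingers":50},{"tx":-0.003,"ty":-0.08,"tz":0,"turn":0,"fingers":50},{"tx":-0.007,"ty":-0.2,"tz":0,"turn":0,"fingers":50},{"tx":-0.01,"ty":-0.4,"tz":0,"turn":0,"fingers":50},{"tx":-0.3,"ty":-0.6,"tz":0,"turn":0,"fingers":50},{"tx":-0.7,"ty":-0.6,"tz":0,"turn":0,"fingers":50},{"tx":-1,"ty":-0.6,"tz":0,"turn":0,"fingers":50},{"tx":-1,"ty":-0.6,"tz":0,"turn":0,"fingers":50},{"tx":-1,"ty":-0.6,"tz":0,"turn":0,"fingers":50},{"tx":-1,"ty":-0.6,"tz":0,"turn":0,"fingers":50},{"tx":-1,"ty":-0.6,"tz":0,"turn":0,"fingers":50},{"tx":-1,"ty":-0.6,"tz":0,"turn":0,"fingers":50},{"tx":-1,"ty":-0.6,"tz":0,"turn":0,"fingers":50}]'; python3 -c "
from h import *
c=cam('scene','F'); crop(c,'sF',300,170,420,310,4.2);W=cloud(c)
c2=cam('top','F'); cv2.imwrite('pics/tF.png',c2['frame'][:,:,::-1]);W2=cloud(c2)
for w in(W,W2):
    m=(np.hypot(w[...,0]-587,w[...,1]-333)<45)&(w[...,2]>186)&(w[...,2]<240);P=w[m];print(len(P),np.median(P,0),P.min(0),P.max(0))
"
```

```text
clock: 45.45
eef_pos: [385.1, 346.8, 271.1]
eef_rot: [-1.568, -0.037, -0.071]
wrist_force: [-0.0, 0.3, -0.5]
finger_gap: 49.8
123 [591.83243611 330.69525416 205.05586167] [548.85492268 299.96733529 186.02574426] [627.75410377 355.61612938 223.03864264]
115 [584.06966625 330.06500082 215.66630595] [548.59978576 300.15222439 186.22229535] [593.25045632 362.2118934  222.69580809]
```

View pics/sF.png

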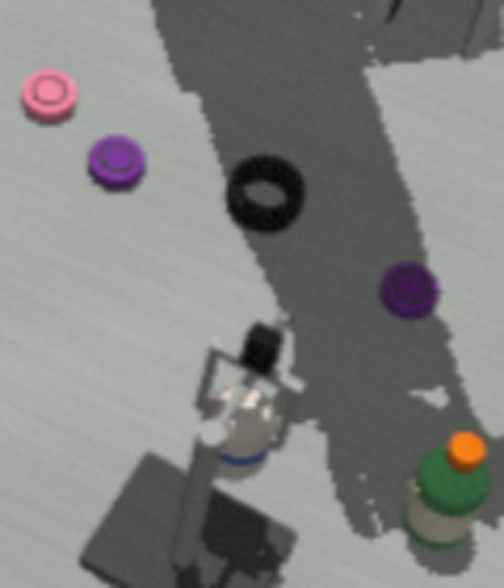

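View pics/tF.png

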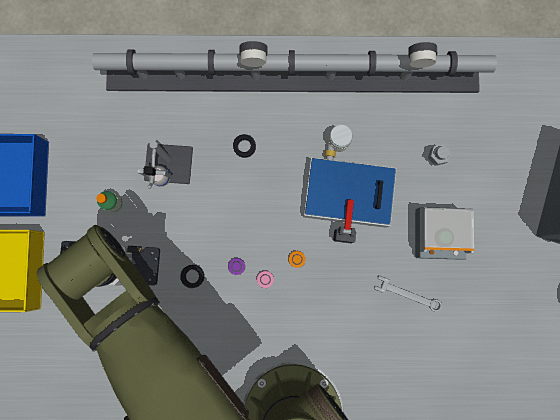

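```bash
python3 -m creep '[{"tx":0,"ty":0,"tz":0,"turn":0,"fingers":50},{"tx":0,"ty":0,"tz":0,"turn":0,"fingers":50},{"tx":0,"ty":0,"tz":0,"turn":0,"fingers":50},{"tx":0,"ty":0,"tz":0,"turn":0,"fingers":50},{"tx":0,"ty":0,"tz":0,"turn":0,"fingers":50},{"tx":0,"ty":0,"tz":0,"turn":0,"fingers":50},{"tx":0,"ty":0,"tz":0,"turn":0,"fingers":50},{"tx":0,"ty":0,"tz":0,"turn":0,"fingers":50},{"tx":0,"ty":0,"tz":0,"turn":0,"fingers":50},{"tx":0,"ty":0,"tz":0,"turn":0,"fingers":50},{"tx":0,"ty":0,"tz":0,"turn":0,"fingers":50},{"tx":0,"ty":0,"tz":0,"turn":0,"fingers":50}]'; python3 -c "
from h import *
c=cam('scene','G');c0=load('pics/scene_F.pkl')
d=np.abs(c['frame'].astype(int)-c0['frame'].astype(int)).max(-1)[200:290,330:400];print('motion',d.max(),(d>25).sum())
c2=cam('top','G');W=cloud(c2);h=cv2.cvtColor(c2['frame'],cv2.COLOR_RGB2HSV).astype(int)
m=(h[...,0]>100)&(h[...,0]<125)&(h[...,1]>150)&(abs(W[...,1]+150)<110)&(W[...,0]>450)
P=W[m];A=np.c_[P[:,:2],np.ones(len(P))];k=np.linalg.lstsq(A,P[:,2],rcond=None)[0];print('lid',len(P),np.median(P,0),'slope',k[:2])
m=((h[...,0]<6)|(h[...,0]>174))&(h[...,1]>150)&(abs(W[...,1]+135)<30);P=W[m];print('clamp slope',np.polyfit(P[:,0],P[:,2],1),len(P))
m=(abs(W[...,1]+380)<45)&(W[...,0]>420)&(W[...,0]<505)&(W[...,2]>80);P=W[m];A=np.c_[P[:,:2],np.ones(len(P))];k=np.linalg.lstsq(A,P[:,2],rcond=None)[0];print('flap',len(P),np.median(P,0),k[:2])
crop(c2,'tG',130,120,230,200,6)
c0=load('pics/top0.pkl');
b=np.abs(c2['frame'].astype(int)-c0['frame'].astype(int)).max(-1)
for n,(u,v) in dict(ring1=(244,146),ring2=(192,276),sealant=(108,200),union=(437,155),can=(340,131),wrench=(408,293)).items(): print(n,(b[v-13:v+13,u-13:u+13]>60).sum())
"
```

```text
clock: 46.75
eef_pos: [384.8, 346.8, 271.2]
eef_rot: [-1.568, -0.037, -0.07]
wrist_force: [-0.7, -0.2, -0.4]
finger_gap: 49.8
motion 47 8
lid 4385 [ 566.08552666 -144.49527736   61.75976488] slope [-0.00137058 -0.00177527]
clamp slope [-1.65038506e-02  8.97832758e+01] 188
flap 1278 [ 462.33415702 -379.90169888   97.78305985] [ 0.00136038 -0.0028447 ]
ring1 0
ring2 82
sealant 33
union 0
can 77
wrench 0
```

View pics/tG.png

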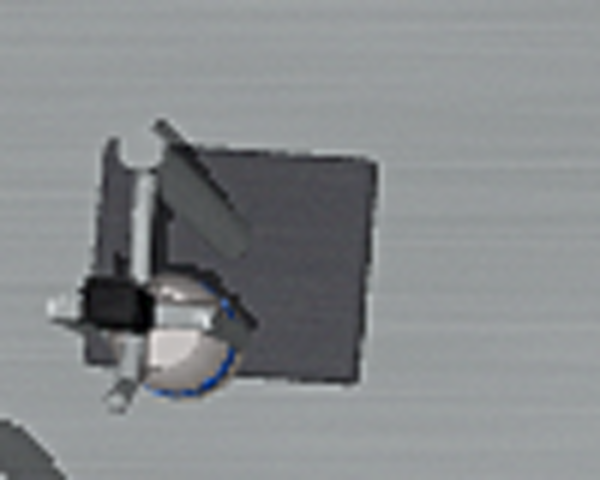

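```bash
python3 -c "
from h import *
p=None
for i in range(8):
    c=cam('scene','H%d'%i)
    f=c['frame'].astype(int)[200:290,330:400]
    if p is not None: d=np.abs(f-p).max(-1); print(d.max(),(d>25).sum())
    p=f
"
```

```text
20 0
19 0
23 0
15 0
30 1
17 0
17 0
```

The probe is still, with only image noise left. All states check out, so I hand it in.

```bash
python3 -c "
from cell import manip
print(manip.sign_off())"
```

```text
the job is handed in; nothing more can be done
None
```

The job is done and handed in at about 47 s of the 210 s. The sign-off gave no verdict, so what follows rests on my own checks.

- **Discs:** all four grey discs were laid flat in the tray, side by side, with their tops measured at z ≈ 18–19 mm. I didn't see them again once the lid was shut. The two on the +y side touch but don't overlap.
- **Lid, clamp, button and flap:** done in the order asked, each pushed home to its stop (23–34 N).
    - The lid and flap read level, and the clamp within about 0.02 rad.
    - The button bottomed at about 27 N, and its top came back to its first height (73.5 mm against 73.1 mm).
- **Probe:** it hangs from the hook by its bail. I saw no motion beyond image noise before handing in.
- **Bystanders:** the nearer ring, union and wrench were unchanged between the first and last top views. The other ring, the bottle and the can showed small differences. I put those down to arm shadow and to the lid no longer hiding the can, because they look to be in the same places.

**Disagreement:** the wrist depth image showed the finger ends about 31 mm short of the stated TCP. My first grasp closed above a disc because of it, without moving the disc; I corrected every height after that. The cameras also differed by 3–6 mm in x, so for grasps I mostly used the wrist camera.

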